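# Load a rod into the V-groove drilling jig

### The job

Take the steel rod off its wooden rest, lay it in the V-groove of the drilling jig on the loading side of the sprung roller, and push it lengthwise along the groove, under the roller, until its end bears on the sprung stop pin. Push gently: never press the rod against the stop with more than 15 N. Leave the rod lying in the groove against the stop, let go of it, and leave the drill case and the tape measure beside the jig where they are.

Things in the scene. Friction and masses are not known exactly. Their poses are not given: they have to be found in the camera images.
- rod_center (a point): Centre of the plain steel rod: round, 18 mm diameter, 130 mm long, 1.5 mm chamfer on both ends (ends alike), about 0.26 kg. x axis along the rod. At the start it lies level in the two notches of its wooden rest, axis 36 mm above the bench; the notches are 82 mm apart with open space between, so its middle is free on both sides and below.
- rod_rest: Fixed wooden rest, 110 x 56 mm, base 10 mm and notched ends 33 mm high; origin at the centre of its underside, x along the rod.
- jig: Fixed drilling jig, base plate 310 x 80 x 12 mm, steel 90 degree V-groove open upward along its x axis. Origin at bench height, +x to the open loading end, -x to the stop. A rod in the groove has its axis at y = 0, 45 mm above the bench; groove lips 41 mm high, V-blocks 40 mm wide. Groove in two lengths, x = -105 to +10 and +80 to +145 mm; between them a finger gap, open down to the base plate.
- groove_load (a point): Point on the groove axis where the middle of the rod goes when laid in: over the finger gap at jig x = +45 mm, 45 mm above the bench, axes as the jig. With its middle here the rod's ends lie 30 mm deep in both groove lengths, its front end 30 mm short of the roller's axis.
- roller_axis (a point): Axis of the spring-loaded roller (20 mm diameter) over the groove, at jig x = -50 mm, 62 mm above the bench, in a grey bridge (62 mm wide, 108 mm high, jig x = -86 to -36 mm). The roller hangs 2 mm lower than the rod's top; the rod end lifts it between jig x = -40 and -50 mm: the push rises to about 3 to 8 N there. Then a drag of about 1.5 to 5 N remains, which holds the rod where it is left.
- stop_block: Grey block closing the groove. Origin on the groove axis in its face towards the groove (jig x = -105 mm), axes as the jig. A screw with a sprung 9 mm pin sticks out of it along the groove axis, set anew each time: the pin's end stands anywhere from 10 to 35 mm before the face; this is not measured. The pin yields 4 mm under 1 to 2 N, then is solid; a rod left anywhere in these 4 mm bears on it.
- drill_case: Small flat red and grey drill case lying on the bench, 56 x 100 x 33 mm; bystander.
- tape_measure: Tape measure in its yellow case standing on the bench, 38 x 83 x 62 mm; bystander.
Mind the look-alikes: they are no part of the job. Leave any blue or yellow look-alike of the part that bears rod_center alone.

How it is judged:
At the end, for the whole second after the job is handed in: The rod lies at rest in the V-groove (axis within 3 mm of the groove axis, within 0.04 rad of its direction), its end bearing on the stop pin with more than 0.4 N from the pin's spring, and nothing touches it but the jig (contact force between rod and stop_block above 0.4 N and y of rod_center in the frame of jig between -0.003 and 0.003 m and z of rod_center in the frame of jig between 0.042 and 0.048 m and angle between the x axis of rod_center and the x axis of jig, either way round below 0.04 rad and linear speed of rod below 0.01 m/s).
It fails at once if the rod is pressed against the stop with more than 15 N (contact force between rod and stop_block above 15 N).
It fails at once if a bystander (drill case, tape measure) is moved by more than 20 mm (distance of any of drill_case, tape_measure from where it was at the start of the episode above 0.02 m).
It also fails if it takes over 51 s, if anything falls off the work surface, if the arm or the gripper's body presses on something with over 40 N, if the wrist force passes 120 N, or if a joint passes its speed limit or range.

### The arm

A 6-joint arm with a two-finger parallel gripper is mounted at the origin on a cart in front of the work surface, level with it; the furniture and walls round the work are solid. World frame = base frame: x ahead of the robot, y to its left, z up, the work surface at z = 0. Lengths are in m, angles in rad, forces in N, time in s.
With the tool pointing down it reaches from about 0.275 to 0.825 m from the base axis. Payload 5.2 kg.
Tool frame: the origin (TCP) lies on the centre line of the jaws, within the pads' length; the fingertips stand 11 mm ahead of it and the grasp point (between the pads) lies 8 mm behind it (ctrl.tips_ahead is the distance from the TCP to the fingertips, in m); z points along the fingers, x is the direction in which the jaws open and shut, and the axes are right-handed (so a half turn about z gives the same grasp; the last joint's range is limited). The gripper opens to 93 mm and grips with 3 to 60 N. Pads are 15 mm wide; open, the fingers measure 128 mm over their backs; the gripper's body (75 mm by 188 mm) begins 65 mm behind the grasp point.
Start: joints at [0.958, 0.259, 1.535, -0, 1.348, -0.203], TCP at [0.219, 0.504, 0.23] pointing down, gripper open.
Joint ranges: [-3.14, 3.14], [-0.91, 2.08], [0.19, 2.58], [-1.22, 4.36], [0.22, 2.71], [-3.12, 3.12]. Speed limits (rad/s): [2.57, 2.57, 3.14, 3.14, 3.14, 3.14].

### API

Orientations are given as a unit quaternion [w, x, y, z].
In Python, from rig import ctrl, viewer, sign_off gives the robot as it stands.
- The arm moves only by the tool apply_moves, never from a script. Its argument "increments" is a list of rows, each an object of numbers: "wx", "wy", "wz": the turn, a rotation vector about the tool's x, y, z in degrees; "dx", "dy", "dz": the shift along the tool's x, y, z in mm; "grip": the gripper's target within -1 to 1 (fully open at 1, half-way at 0, shut at -1). In form: [{"wx": .., "wy": .., "wz": .., "dx": .., "dy": .., "dz": .., "grip": ..}, ...]. A call has 1 to 10 rows; each row is the pose to reach, as a shift and turn from the pose commanded when the call began, along the tool's axes at that moment; what a row does not reach only later rows make up. A row lasts 1/8 s, in which the tool goes at most 62.5 mm and 10.7 degrees, less where a joint would pass 70% of its speed; a pose out of reach is approached as far as the arm can. A call with a gripper value outside its range is refused whole. The fingers move at their own pace and stop on an object; "grip_force" is the grip in N (left out, the last holds). Time passes only in rows, so rows that repeat a pose let the fingers close. It gives the time, the measured TCP pose, the force and the opening at its end, in the units of the state.
- ctrl.sense(): the state, without advancing time (a new reading comes with each control period).
- viewer.grab_frame(name): name is "scene" or "top" or "wrist"; returns the picture (384x512x3 uint8, blue, green, red); there is no depth.
- viewer.camera_model(name): a dict with "fx", "fy", "cx", "cy" (pixels), "rvec" (rotation vector, rad) and "tvec" (3), from world to camera coordinates, as OpenCV has them. Camera axes: x right, y down, z forward; pixel columns grow to the right and rows downward; lengths in m; the calibration is good to about 2 mm. The wrist camera is an equidistant fisheye: a pixel r from the principal point sees the ray r / f radians off the axis. A picture is of the moment at which its call begins: read the wrist's pose just before it. camera_model takes no time and is no camera call; for the wrist camera it gives the pose at the moment of the call.
- sign_off(): hands the job in, once; it reports no verdict.
The state is a dict: "time": time; "joint_pos": joint angles; "dq": joint speeds; "joint_torque": joint torques, N m; "eef_pos": TCP position; "tool_rot": TCP orientation; "contact_force": force on the tool from outside, world axes, zero at the start; "ft_torque": the same for the moment, N m; "gripper_width": opening from 0.0 (shut) to 1.0 (fully open).
Only numpy, scipy, OpenCV 4.12 (cv2) and the standard library are available. Lean on these libraries where they do the work, as an engineer would, in place of code of your own. Each camera call takes 0.05 s, during which the arm holds its last target.

## Working session

There is one attempt and no reset: what is moved stays moved. The work goes in short steps, Python scripts to look and compute and a tool call to move; the robot and the scene stay as the last step left them, time stands still between calls to the robot, and variables do not carry over. Pictures are saved under pics/ and viewed, and the job is handed in when it is done.

Besides the shell and the picture viewer there is one more tool, called after "Call:" in YAML: its name, and indented under it one key for each argument. apply_moves: Moves the arm, as the interface text tells. Its arguments: {"type":"object","properties":{"increments":{"type":"array","items":{"type":"object","properties":{"wx":{"type":"number"},"wy":{"type":"number"},"wz":{"type":"number"},"dx":{"type":"number"},"dy":{"type":"number"},"dz":{"type":"number"},"grip":{"type":"number"}}}},"grip_force":{"type":"number"}},"required":["increments"]}

```bash
mkdir -p pics; ls
python3 - <<'E'
from rig import ctrl, viewer
import cv2
s=ctrl.sense();print(s)
for n in("scene","top","wrist"):
    m=viewer.camera_model(n);print(n,m)
    cv2.imwrite(f"pics/{n}0.png",viewer.grab_frame(n))
E
```

```text
pics
{'time': 0.0, 'joint_pos': array([ 9.58214212e-01,  2.59341984e-01,  1.53606197e+00,  3.61067754e-06,
        1.34800747e+00, -2.02820125e-01]), 'dq': array([ 0.00145133, -0.00130784,  0.0015119 ,  0.00195465,  0.00044002,
       -0.00198176]), 'joint_torque': array([-1.07043441e-03, -4.37323916e+01, -2.83995312e+01,  7.16571277e-02,
        4.15877276e-02, -1.69180803e-04]), 'eef_pos': array([0.21879621, 0.50403822, 0.22882672]), 'tool_rot': array([ 3.33728251e-04,  8.36178991e-01,  5.48455894e-01, -8.45939440e-04]), 'contact_force': array([ 0.49791121, -0.35643615,  1.42073682]), 'ft_torque': array([ 0.03099963, -0.00180441,  0.02263865]), 'gripper_width': 0.9972291814807313}
scene {'fx': 389.01720336167597, 'fy': 389.01720336167597, 'cx': 253.29509037765956, 'cy': 187.4884046767331, 'rvec': array([ 2.05920937, -1.09966098,  0.52573136]), 'tvec': array([-0.34562597,  0.37771843,  0.70812425])}
top {'fx': 474.5876526059727, 'fy': 474.5876526059727, 'cx': 243.54067990668196, 'cy': 190.58627652468604, 'rvec': array([ 2.16671613, -2.18037766,  0.13038966]), 'tvec': array([-0.01725709,  0.58237583,  1.31582811])}
wrist {'fx': 297.3186396354542, 'fy': 297.3186396354542, 'cx': 252.1623092094502, 'cy': 188.301886613667, 'rvec': array([-2.4483756 , -1.60656564, -0.19539422]), 'tvec': array([-0.54987569, -0.02985103,  0.39112639])}
```

View pics/scene0.png

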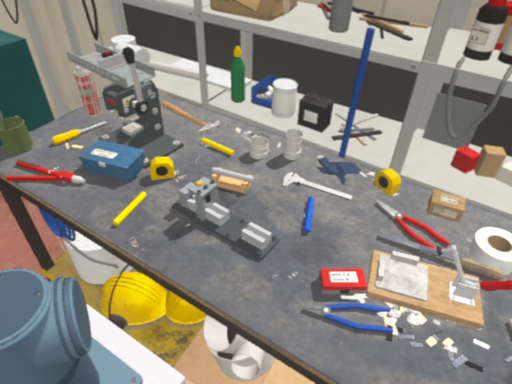

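View pics/top0.png

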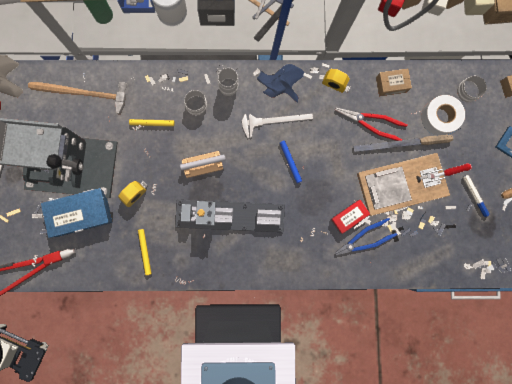

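View pics/wrist0.png

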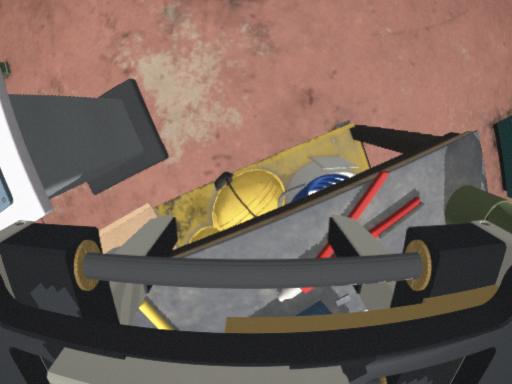

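```bash
cat > h.py <<'E'
import numpy as np, cv2
from rig import ctrl, viewer
def cam(n):
    m=viewer.camera_model(n);R=cv2.Rodrigues(np.array(m["rvec"]))[0];return m,R,np.array(m["tvec"])
def cast(n,u,v,z,c=None):
    m,R,t=c or cam(n)
    x=(u-m["cx"])/m["fx"];y=(v-m["cy"])/m["fy"]
    if n=="wrist":
        r=np.hypot(x,y);d=np.array([np.sin(r)*x/r,np.sin(r)*y/r,np.cos(r)])
    else: d=np.array([x,y,1.])
    d=R.T@d;o=-R.T@t
    return o+d*(z-o[2])/d[2]
def proj(n,p,c=None):
    m,R,t=c or cam(n);q=R@np.array(p)+t
    if n=="wrist":
        r=np.hypot(q[0],q[1]);th=np.arctan2(r,q[2]);return np.array([m["cx"]+m["fx"]*th*q[0]/r,m["cy"]+m["fy"]*th*q[1]/r])
    return np.array([m["cx"]+m["fx"]*q[0]/q[2],m["cy"]+m["fy"]*q[1]/q[2]])
E
python3 - <<'E'
import cv2
a=cv2.imread('pics/top0.png')
cv2.imwrite('pics/t1.png',cv2.resize(a[140:270,165:295],None,fx=6,fy=6,interpolation=cv2.INTER_CUBIC)[:600])
a=cv2.imread('pics/scene0.png')
cv2.imwrite('pics/s1.png',cv2.resize(a[160:270,160:290],None,fx=5.4,fy=5.4,interpolation=cv2.INTER_CUBIC)[:600])
E
```

```text
(no output)
```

View pics/t1.png

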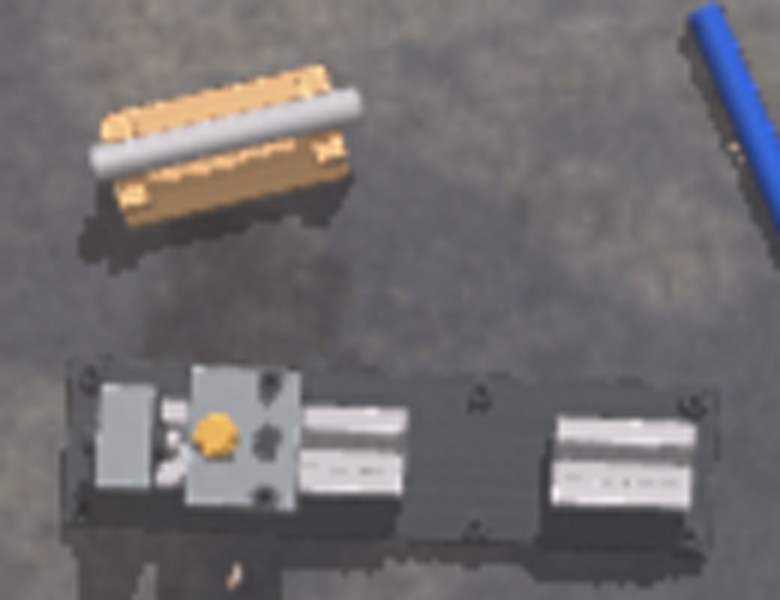

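View pics/s1.png

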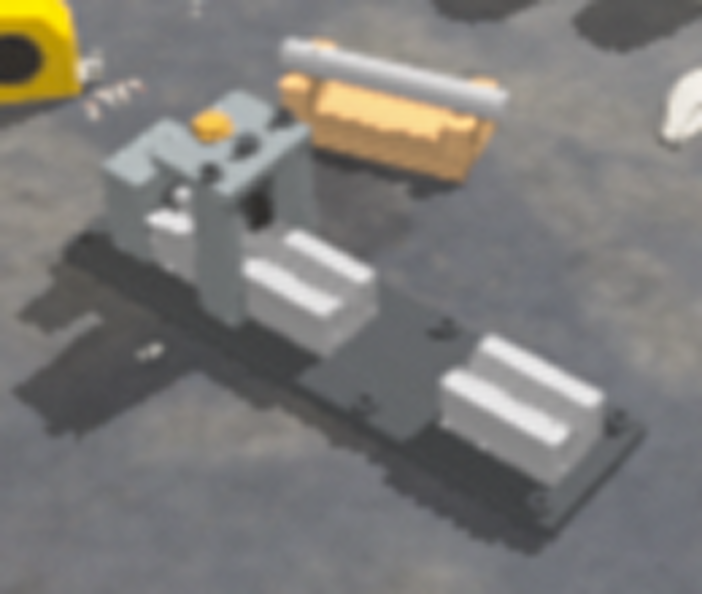

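Run:
```python
from h import *
c=cam("top")
def t(x,y,z): return cast("top",165+(x+.5)/6-.5,140+(y+.5)/6-.5,z,c)
np.set_printoptions(precision=4,suppress=True)
a,b=t(93,160,.036),t(360,103,.036);print("rod",a,b,(a+b)/2,np.linalg.norm(a-b),np.degrees(np.arctan2(*(b-a)[[1,0]])))
P=dict(RFl=(557,418),RFr=(697,425),RNl=(551,504),RNr=(692,509),LFr=(408,409),LNr=(403,496))
for k,v in P.items():print(k,t(*v,.041))
for k,v in dict(tl=(68,362),tr=(718,390),br=(708,552),bl=(62,530)).items():print(k,t(*v,.012))
# mask rod
im=cv2.imread('pics/top0.png')
print(t(100,385,.06),t(215,435,.11))
```

```text
rod [0.6522 0.1587 0.036 ] [0.6789 0.0325 0.036 ] [0.6655 0.0956 0.036 ] 0.12908657644083796 -78.04532925351913
RFl [ 0.5283 -0.0593  0.041 ]
RFr [ 0.5246 -0.1248  0.041 ]
RNl [ 0.4882 -0.0561  0.041 ]
RNr [ 0.4854 -0.1219  0.041 ]
LFr [0.5329 0.0103 0.041 ]
LNr [0.4924 0.0128 0.041 ]
tl [0.5585 0.1729 0.012 ]
tr [ 0.5432 -0.1379  0.012 ]
br [ 0.4659 -0.1318  0.012 ]
bl [0.4784 0.1751 0.012 ]
[0.5436 0.1519 0.06  ] [0.5171 0.0951 0.11  ]
```

```bash
cat >> h.py <<'E'
from scipy.spatial.transform import Rotation as Ro
def goto(p,yaw,pos=None,q=None):
    """print tool-frame delta (mm, rotvec deg) to tcp p with tool down, jaw axis yaw deg"""
    s=ctrl.sense();q=s["tool_rot"];R=Ro.from_quat([q[1],q[2],q[3],q[0]])
    pos=s["eef_pos"]
    y=np.radians(yaw);T=Ro.from_matrix(np.array([[np.cos(y),np.sin(y),0],[np.sin(y),-np.cos(y),0],[0,0,-1]]))
    d=R.inv().apply(np.array(p)-pos)*1000;w=(R.inv()*T).as_rotvec(degrees=True)
    print("d",d.round(1),"w",w.round(2))
def st():
    s=ctrl.sense();q=s["tool_rot"];R=Ro.from_quat([q[1],q[2],q[3],q[0]]).as_matrix()
    print("t",round(s["time"],2),"p",s["eef_pos"].round(4),"yaw",np.degrees(np.arctan2(R[1,0],R[0,0])).round(2),"z",R[:,2].round(4),"F",s["contact_force"].round(2),"T",s["ft_torque"].round(2),"g",round(s["gripper_width"],3))
E
python3 -c "
from h import *
goto([.6655,.0956,.19],12)"
```

```text
d [-196.7  572.4   39.1] w [2.000e-02 8.000e-02 5.452e+01]
```

Call:
apply_moves:
  increments:
    - {"dx": -20, "dy": 57, "dz": 4, "wz": 9, "grip": 1}
    - {"dx": -40, "dy": 115, "dz": 8, "wz": 18, "grip": 1}
    - {"dx": -60, "dy": 172, "dz": 12, "wz": 27, "grip": 1}
    - {"dx": -80, "dy": 229, "dz": 16, "wz": 36, "grip": 1}
    - {"dx": -100, "dy": 286, "dz": 20, "wz": 45, "grip": 1}
    - {"dx": -120, "dy": 343, "dz": 24, "wz": 54.5, "grip": 1}
    - {"dx": -140, "dy": 400, "dz": 28, "wz": 54.5, "grip": 1}
    - {"dx": -160, "dy": 458, "dz": 32, "wz": 54.5, "grip": 1}
    - {"dx": -180, "dy": 515, "dz": 36, "wz": 54.5, "grip": 1}
    - {"dx": -196.7, "dy": 572.4, "dz": 39, "wz": 54.5, "grip": 1}

```text
invalid input
```

Call:
apply_moves:
  increments:
    - {"grip": 1}
    - {"grip": 1}
  grip_force: 20

```text
invalid input
```

Run:
```python
from h import *
st()
c=cam("wrist");cv2.imwrite("pics/w1.png",viewer.grab_frame("wrist"))
print(-c[1].T@c[2], c[1][2])
for p in([.6522,.1587,.036],[.6789,.0325,.036],[.5105,-.023,.045]):print(proj("wrist",p,c))
```

```text
t 0.15 p [0.2189 0.5041 0.229 ] yaw 66.52 z [-8.0e-04 -1.1e-03 -1.0e+00] F [-0.59 -0.78 -0.05] T [-0.01  0.02 -0.  ] g 1.0
[0.15869768 0.53163473 0.38540171] [ 0.22235292 -0.09888424 -0.9699387 ]
[184.26179345 421.9564974 ]
[145.94495565 430.83085566]
[ 82.61236763 393.05907549]
```

View pics/w1.png

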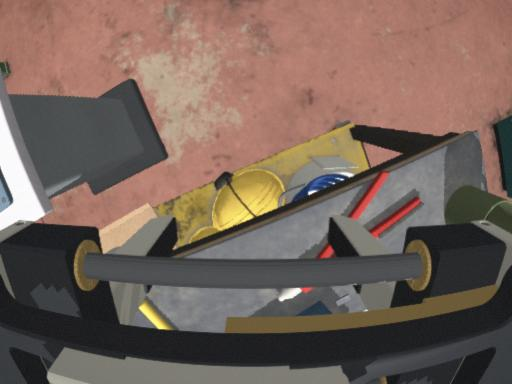

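Call:
apply_moves:
  increments:
    - {"wx": 0, "wy": 0, "wz": 9, "dx": -20, "dy": 57, "dz": 4, "grip": 1}
    - {"wx": 0, "wy": 0, "wz": 18, "dx": -40, "dy": 115, "dz": 8, "grip": 1}
    - {"wx": 0, "wy": 0, "wz": 27, "dx": -60, "dy": 172, "dz": 12, "grip": 1}
    - {"wx": 0, "wy": 0, "wz": 36, "dx": -80, "dy": 229, "dz": 16, "grip": 1}
    - {"wx": 0, "wy": 0, "wz": 45, "dx": -100, "dy": 286, "dz": 20, "grip": 1}
    - {"wx": 0, "wy": 0, "wz": 54.5, "dx": -120, "dy": 343, "dz": 24, "grip": 1}
    - {"wx": 0, "wy": 0, "wz": 54.5, "dx": -140, "dy": 400, "dz": 28, "grip": 1}
    - {"wx": 0, "wy": 0, "wz": 54.5, "dx": -160, "dy": 458, "dz": 32, "grip": 1}
    - {"wx": 0, "wy": 0, "wz": 54.5, "dx": -180, "dy": 515, "dz": 36, "grip": 1}
    - {"wx": 0, "wy": 0, "wz": 54.5, "dx": -197, "dy": 572, "dz": 39, "grip": 1}
  grip_force: 20

```text
time: 1.45
eef_pos: [0.6664, 0.0942, 0.1902]
tool_rot: [-0.0, 0.995, 0.105, -0.0]
contact_force: [0.4, 0.1, 0.1]
gripper_width: 0.999
```

Run:
```python
from h import *
st()
c=cam("wrist");cv2.imwrite("pics/w1.png",viewer.grab_frame("wrist"))
print(-c[1].T@c[2], c[1][2])
for p in([.6522,.1587,.036],[.6789,.0325,.036],[.5105,-.023,.045]):print(proj("wrist",p,c))
```

```text
t 1.45 p [0.6664 0.0942 0.1902] yaw 12.0 z [-6.e-04  2.e-04 -1.e+00] F [0.41 0.15 0.1 ] T [-0.04  0.08 -0.03] g 0.999
[0.65374585 0.16040543 0.34656735] [ 0.04988895 -0.23881013 -0.9697839 ]
[250.62258593 116.31722557]
[250.64167178 233.1687554 ]
[106.57871263 246.77180372]
```

View pics/w1.png

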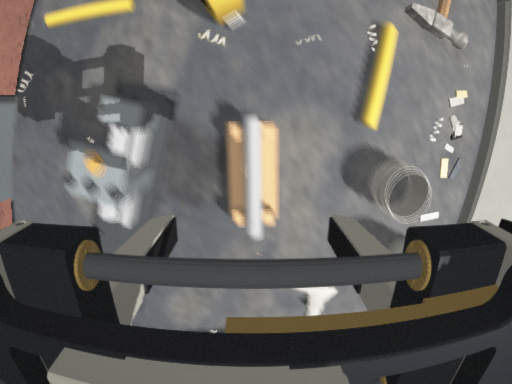

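Run:
```python
from h import *
st()
c=cam("wrist");im=viewer.grab_frame("wrist")
cv2.imwrite("pics/w2.png",cv2.resize(im[90:260,40:310],None,fx=2.9,fy=2.9,interpolation=cv2.INTER_CUBIC))
hsv=cv2.cvtColor(im,cv2.COLOR_BGR2HSV)
m=((hsv[...,1]<50)&(hsv[...,2]>120)).astype(np.uint8);m[:,:225]=0;m[:,290:]=0;m[:100]=0;m[250:]=0
n,l,s,ce=cv2.connectedComponentsWithStats(m)
k=1+np.argmax(s[1:,4]);print(s[k])
ys,xs=np.nonzero(l==k)
r=cv2.minAreaRect(np.c_[xs,ys].astype(np.float32));print(r)
b=cv2.boxPoints(r);b=b[np.argsort(b[:,1])]
for e in((b[0]+b[1])/2,(b[2]+b[3])/2):print(e,cast("wrist",*e,.036,c))
goto([.6655,.0956,.19],12)
```

```text
t 1.5 p [0.6715 0.088  0.1888] yaw 11.75 z [ 0.0028 -0.0034 -1.    ] F [ 4.07 -3.7  -0.25] T [-0.2  -0.1  -0.06] g 1.0
[ 225  100   65  150 6411]
((257.0, 174.5), (149.0, 64.0), 90.0)
[257. 100.] [0.66101748 0.16998203 0.036     ]
[257. 249.] [0.69530488 0.00820777 0.036     ]
d [-2.2 -5.5 -1.4] w [ 0.1   0.01 -0.28]
```

View pics/w2.png

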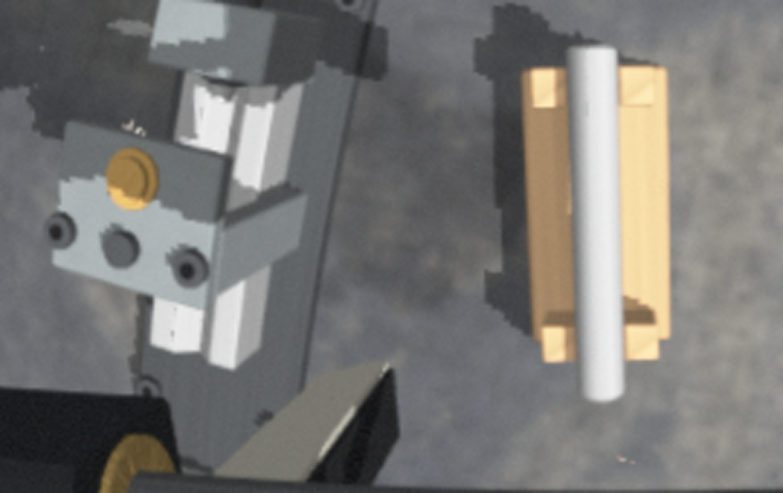

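Run:
```python
from h import *
st()
c=cam("wrist");im=viewer.grab_frame("wrist")
st()
cv2.imwrite("pics/w3.png",cv2.resize(im[90:260,40:310],None,fx=2.9,fy=2.9,interpolation=cv2.INTER_CUBIC))
hsv=cv2.cvtColor(im,cv2.COLOR_BGR2HSV)
for v in(110,130,150,170):print(v,[np.nonzero((hsv[y,225:290,1]<40)&(hsv[y,225:290,2]>v))[0][[0,-1]]+225 for y in(115,150,190,220)])
import pickle;pickle.dump((im,c),open('w3.pkl','wb'))
goto([.6655,.0956,.19],12)
```

```text
t 1.55 p [0.6687 0.0906 0.1886] yaw 11.72 z [ 1.0e-04 -1.8e-03 -1.0e+00] F [-0.78  0.74  0.03] T [-0.07  0.03  0.05] g 0.997
t 1.6 p [0.6666 0.0931 0.1889] yaw 11.79 z [-1.6e-03 -3.0e-04 -1.0e+00] F [ 0.26  0.56 -0.1 ] T [-0.06  0.03  0.02] g 0.994
110 [array([239, 289]), array([239, 289]), array([241, 289]), array([225, 289])]
130 [array([240, 287]), array([239, 289]), array([242, 289]), array([243, 289])]
150 [array([241, 254]), array([242, 273]), array([243, 283]), array([244, 257])]
170 [array([242, 254]), array([243, 255]), array([244, 256]), array([244, 256])]
d [-0.6 -2.7 -1.1] w [-0.    0.09 -0.21]
```

View pics/w3.png

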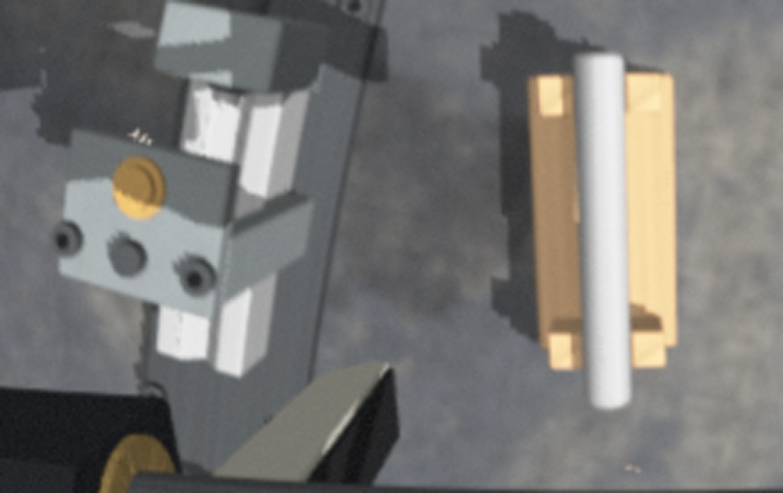

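Run:
```python
from h import *
import pickle;im,c=pickle.load(open('w3.pkl','rb'))
np.set_printoptions(precision=4,suppress=True)
a=cast("wrist",247.2,108.3,.036,c);b=cast("wrist",250.7,230,.036,c)
print(a,b,(a+b)/2,np.linalg.norm(a-b),np.degrees(np.arctan2(*(b-a)[[1,0]])))
X=lambda x,y:(40+(x+.5)/2.9-.5,90+(y+.5)/2.9-.5)
# jig lips: front block right end corners
for p in((158,353),(208,361),(214,371),(241,378)):print(cast("wrist",*X(*p),.041,c))
goto([.6655,.0956,.19],12)
st()
```

```text
[0.6498 0.1623 0.036 ] [0.6802 0.0329 0.036 ] [0.665  0.0976 0.036 ] 0.1329154884659164 -76.78688957816392
[0.4926 0.0153 0.041 ]
[0.5165 0.0175 0.041 ]
[0.5195 0.0138 0.041 ]
[0.5319 0.0137 0.041 ]
d [-0.6 -2.7 -1.1] w [-0.    0.09 -0.21]
t 1.6 p [0.6666 0.0931 0.1889] yaw 11.79 z [-0.0016 -0.0003 -1.    ] F [ 0.26  0.56 -0.1 ] T [-0.06  0.03  0.02] g 0.994
```

Call:
apply_moves:
  increments:
    - {"wx": 0, "wy": 0, "wz": -0.6, "dx": 0, "dy": -1, "dz": 40, "grip": 1}
    - {"wx": 0, "wy": 0, "wz": -0.6, "dx": 0, "dy": -1, "dz": 80, "grip": 1}
    - {"wx": 0, "wy": 0, "wz": -0.6, "dx": 0, "dy": -1, "dz": 115, "grip": 1}
    - {"wx": 0, "wy": 0, "wz": -0.6, "dx": 0, "dy": -1, "dz": 140, "grip": 1}
    - {"wx": 0, "wy": 0, "wz": -0.6, "dx": 0, "dy": -1, "dz": 155, "grip": 1}
    - {"wx": 0, "wy": 0, "wz": -0.6, "dx": 0, "dy": -1, "dz": 161, "grip": 1}
    - {"wx": 0, "wy": 0, "wz": -0.6, "dx": 0, "dy": -1, "dz": 161, "grip": 1}
    - {"wx": 0, "wy": 0, "wz": -0.6, "dx": 0, "dy": -1, "dz": 161, "grip": 1}
  grip_force: 25

```text
time: 2.6
eef_pos: [0.6659, 0.0969, 0.0309]
tool_rot: [0.0, 0.994, 0.11, 0.001]
contact_force: [1.3, 0.2, -0.7]
gripper_width: 0.997
```

Run:
```python
from h import *
st();goto([.6655,.0964,.028],12.6)
```

```text
t 2.6 p [0.6659 0.0969 0.0309] yaw 12.62 z [ 0.0021 -0.     -1.    ] F [ 1.3   0.22 -0.72] T [-0.02  0.07 -0.05] g 0.997
d [-0.5  0.5  2.9] w [ 0.03 -0.12  0.02]
```

Call:
apply_moves:
  increments:
    - {"wx": 0, "wy": 0, "wz": 0, "dx": 0, "dy": 0, "dz": 2, "grip": 1}
    - {"wx": 0, "wy": 0, "wz": 0, "dx": 0, "dy": 0, "dz": 2, "grip": -1}
    - {"wx": 0, "wy": 0, "wz": 0, "dx": 0, "dy": 0, "dz": 2, "grip": -1}
    - {"wx": 0, "wy": 0, "wz": 0, "dx": 0, "dy": 0, "dz": 2, "grip": -1}
    - {"wx": 0, "wy": 0, "wz": 0, "dx": 0, "dy": 0, "dz": 2, "grip": -1}
    - {"wx": 0, "wy": 0, "wz": 0, "dx": 0, "dy": 0, "dz": 2, "grip": -1}
    - {"wx": 0, "wy": 0, "wz": 0, "dx": 0, "dy": 0, "dz": 2, "grip": -1}
    - {"wx": 0, "wy": 0, "wz": 0, "dx": 0, "dy": 0, "dz": 2, "grip": -1}

```text
time: 3.6
eef_pos: [0.665, 0.0969, 0.0276]
tool_rot: [-0.0, 0.994, 0.11, -0.0]
contact_force: [0.2, 0.5, 0.4]
gripper_width: 0.3
```

Run:
```python
from h import *
st()
```

```text
t 3.6 p [0.665  0.0969 0.0276] yaw 12.62 z [-0.  0. -1.] F [0.16 0.45 0.37] T [-0.03 -0.05 -0.02] g 0.3
```

Call:
apply_moves:
  increments:
    - {"wx": 0, "wy": 0, "wz": 0, "dx": 0, "dy": 0, "dz": 0, "grip": -1}
    - {"wx": 0, "wy": 0, "wz": 0, "dx": 0, "dy": 0, "dz": 0, "grip": -1}
    - {"wx": 0, "wy": 0, "wz": 0, "dx": 0, "dy": 0, "dz": 0, "grip": -1}
    - {"wx": 0, "wy": 0, "wz": 0, "dx": 0, "dy": 0, "dz": 0, "grip": -1}

```text
time: 4.1
eef_pos: [0.663, 0.0965, 0.0274]
tool_rot: [0.0, 0.994, 0.11, -0.002]
contact_force: [-5.9, -1.3, 4.0]
gripper_width: 0.188
```

Run:
```python
from h import *
st()
```

```text
t 4.1 p [0.663  0.0965 0.0274] yaw 12.64 z [-4.3e-03 -7.0e-04 -1.0e+00] F [-5.93 -1.26  3.97] T [-0.32  0.94  0.06] g 0.188
```

Call:
apply_moves:
  increments:
    - {"wx": 0, "wy": 0, "wz": 0, "dx": 0, "dy": 0, "dz": -10, "grip": -1}
    - {"wx": 0, "wy": 0, "wz": 0, "dx": 0, "dy": 0, "dz": -30, "grip": -1}
    - {"wx": 0, "wy": 0, "wz": 0, "dx": 0, "dy": 0, "dz": -60, "grip": -1}
    - {"wx": 0, "wy": 0, "wz": 0, "dx": 0, "dy": 0, "dz": -90, "grip": -1}
    - {"wx": 0, "wy": 0, "wz": 0, "dx": 0, "dy": 0, "dz": -112, "grip": -1}
    - {"wx": 0, "wy": 0, "wz": 0, "dx": 0, "dy": 0, "dz": -112, "grip": -1}
    - {"wx": 0, "wy": 0, "wz": 0, "dx": 0, "dy": 0, "dz": -112, "grip": -1}

```text
time: 4.97
eef_pos: [0.6645, 0.0969, 0.1387]
tool_rot: [-0.0, 0.994, 0.11, -0.001]
contact_force: [0.2, -0.6, -2.3]
gripper_width: 0.187
```

Run:
```python
from h import *
st()
print(np.array(_:=None) if 0 else "")
goto([.5105,-.023,.14],-3.2)
im=viewer.grab_frame("wrist");cv2.imwrite("pics/w4.png",im)
```

```text
t 4.97 p [0.6645 0.0969 0.1387] yaw 12.62 z [-1.4e-03  1.0e-04 -1.0e+00] F [ 0.16 -0.64 -2.31] T [-0.03  0.04 -0.07] g 0.187

d [-176.5   83.4   -1.1] w [-1.000e-02  8.000e-02  1.582e+01]
```

View pics/w4.png

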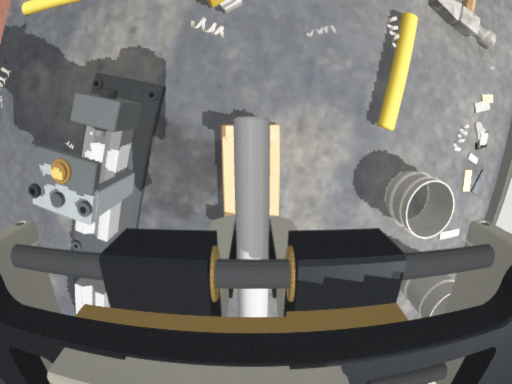

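Call:
apply_moves:
  increments:
    - {"wx": 0, "wy": 0, "wz": 3, "dx": -10, "dy": 25, "dz": 0, "grip": -1}
    - {"wx": 0, "wy": 0, "wz": 6, "dx": -40, "dy": 50, "dz": 0, "grip": -1}
    - {"wx": 0, "wy": 0, "wz": 9, "dx": -80, "dy": 70, "dz": 0, "grip": -1}
    - {"wx": 0, "wy": 0, "wz": 12, "dx": -120, "dy": 83, "dz": 0, "grip": -1}
    - {"wx": 0, "wy": 0, "wz": 15.8, "dx": -155, "dy": 83.4, "dz": 0, "grip": -1}
    - {"wx": 0, "wy": 0, "wz": 15.8, "dx": -176.5, "dy": 83.4, "dz": 0, "grip": -1}
    - {"wx": 0, "wy": 0, "wz": 15.8, "dx": -176.5, "dy": 83.4, "dz": 0, "grip": -1}
    - {"wx": 0, "wy": 0, "wz": 15.8, "dx": -176.5, "dy": 83.4, "dz": 0, "grip": -1}
    - {"wx": 0, "wy": 0, "wz": 15.8, "dx": -176.5, "dy": 83.4, "dz": 0, "grip": -1}

```text
time: 6.15
eef_pos: [0.5119, -0.023, 0.1394]
tool_rot: [-0.0, 1.0, -0.028, 0.0]
contact_force: [-0.1, 0.7, -3.0]
gripper_width: 0.181
```

Run:
```python
from h import *
import pickle
st()
goto([.5105,-.023,.14],-3.2)
c=cam("wrist")
im=viewer.grab_frame("wrist");cv2.imwrite("pics/w5.png",cv2.resize(im[20:260,130:420],None,fx=2.5,fy=2.5,interpolation=cv2.INTER_CUBIC))
t=viewer.grab_frame("top")
cv2.imwrite('pics/t5.png',cv2.resize(t[170:260,165:295],None,fx=6,fy=6,interpolation=cv2.INTER_CUBIC))
pickle.dump((im,c),open('w5.pkl','wb'))
```

```text
t 6.15 p [ 0.5119 -0.023   0.1394] yaw -3.16 z [ 2.e-04  0.e+00 -1.e+00] F [-0.07  0.68 -3.03] T [-0.07  0.07 -0.02] g 0.181
d [-1.3  0.1 -0.6] w [-0.   -0.01  0.04]
```

View pics/w5.png

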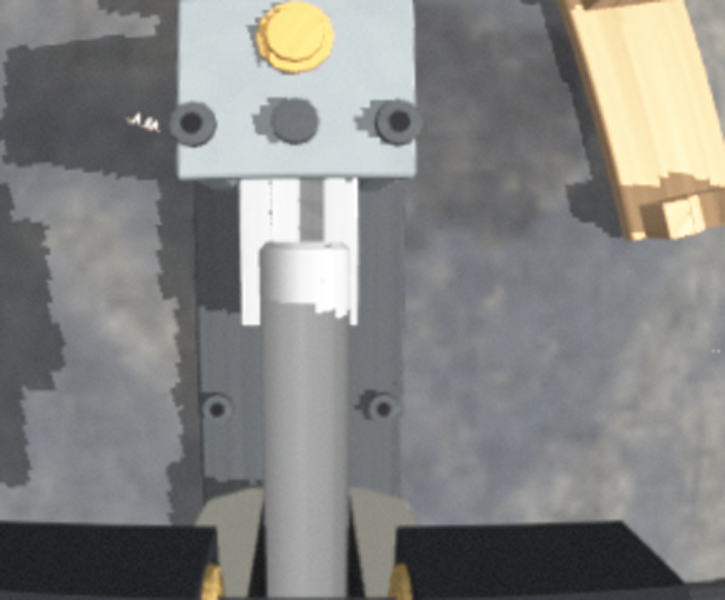

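View pics/t5.png

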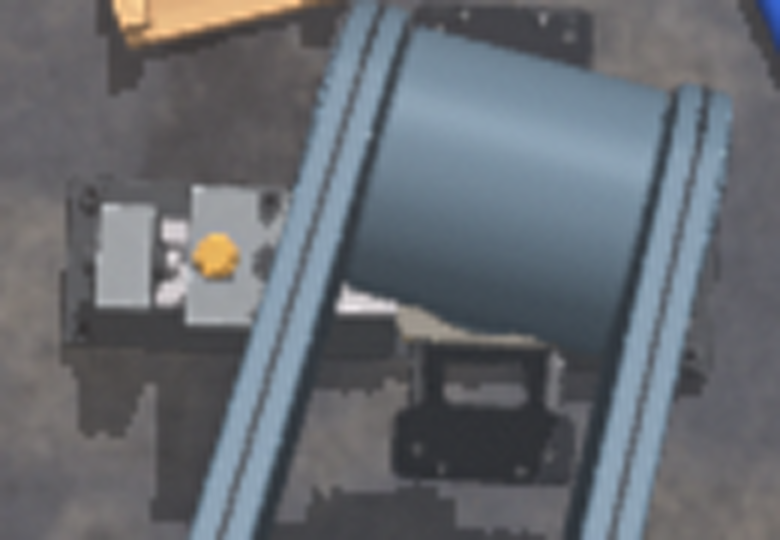

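```bash
python3 - <<'E'
from h import *
import pickle;im,c=pickle.load(open('w5.pkl','rb'))
np.set_printoptions(precision=4,suppress=True)
X=lambda x,y:(130+(x+.5)/2.5-.5,20+(y+.5)/2.5-.5)
f=lambda x,y,z:cast("wrist",*X(x,y),z,c)[:2]
print("lips",[f(*p,.041) for p in((241,185),(358,185),(242,324),(357,324))])
print("groove dark",f(312,200,.0323),f(312,235,.0323))
print("base",[f(*p,.012) for p in((199,330),(402,330),(203,480),(402,480))])
print("rod",[f(*p,.1474) for p in((262,280),(350,280),(265,480),(347,480),(305,243))])
E
python3 - <<'E'
import cv2
im=cv2.imread('pics/w5.png')
g=im.max(2)
for y in(190,225,300,280,400,480):print(y,g[y,190:420:5].tolist())
E
```

```text
lips [array([0.4957, 0.0642]), array([0.5353, 0.062 ]), array([0.493 , 0.0164]), array([0.5326, 0.0142])]
groove dark [0.5195 0.058 ] [0.5189 0.0456]
base [array([0.4735, 0.0119]), array([0.5518, 0.0076]), array([ 0.4698, -0.0489]), array([ 0.5502, -0.0533])]
rod [array([0.5075, 0.0368]), array([0.525 , 0.0358]), array([ 0.5053, -0.0049]), array([ 0.5226, -0.0059]), array([0.5165, 0.0437])]
190 [85, 76, 77, 77, 76, 84, 85, 85, 85, 81, 186, 245, 245, 245, 246, 248, 240, 250, 248, 247, 249, 248, 185, 152, 151, 153, 152, 224, 243, 246, 245, 246, 248, 255, 111, 104, 108, 107, 114, 122, 122, 120, 122, 123, 124, 117]
225 [88, 72, 79, 77, 73, 76, 77, 77, 77, 76, 185, 243, 245, 245, 246, 247, 236, 251, 248, 248, 249, 248, 177, 153, 152, 153, 151, 221, 243, 246, 245, 245, 247, 248, 133, 119, 122, 120, 121, 122, 122, 117, 121, 117, 116, 116]
300 [97, 88, 72, 76, 74, 76, 75, 77, 77, 77, 125, 246, 244, 246, 170, 131, 145, 160, 186, 207, 222, 235, 246, 249, 252, 254, 254, 254, 254, 252, 250, 244, 238, 240, 133, 120, 122, 122, 123, 122, 121, 117, 119, 128, 139, 140]
280 [92, 77, 75, 77, 73, 76, 77, 78, 78, 75, 145, 244, 245, 246, 160, 132, 152, 171, 190, 205, 221, 232, 243, 247, 249, 252, 249, 252, 254, 252, 251, 244, 239, 239, 131, 121, 124, 120, 123, 122, 120, 116, 120, 126, 130, 132]
400 [96, 96, 70, 86, 123, 122, 123, 122, 103, 119, 119, 117, 119, 120, 117, 129, 137, 147, 154, 160, 164, 167, 174, 173, 168, 167, 165, 164, 159, 149, 146, 133, 117, 120, 87, 77, 77, 118, 122, 123, 126, 119, 121, 140, 145, 148]
480 [85, 89, 89, 72, 73, 82, 111, 108, 87, 87, 90, 86, 111, 102, 90, 118, 135, 144, 152, 161, 163, 167, 171, 171, 167, 166, 165, 161, 159, 149, 143, 129, 117, 121, 121, 120, 122, 122, 121, 123, 119, 115, 120, 131, 130, 129]
```

Call:
apply_moves:
  increments:
    - {"wx": 0, "wy": 0, "wz": 0, "dx": -2, "dy": 0, "dz": 25, "grip": -1}
    - {"wx": 0, "wy": 0, "wz": 0, "dx": -2, "dy": 0, "dz": 55, "grip": -1}
    - {"wx": 0, "wy": 0, "wz": 0, "dx": -2, "dy": 0, "dz": 80, "grip": -1}
    - {"wx": 0, "wy": 0, "wz": 0, "dx": -2, "dy": 0, "dz": 93, "grip": -1}
    - {"wx": 0, "wy": 0, "wz": 0, "dx": -2, "dy": 0, "dz": 98, "grip": -1}
    - {"wx": 0, "wy": 0, "wz": 0, "dx": -2, "dy": 0, "dz": 98, "grip": -1}
    - {"wx": 0, "wy": 0, "wz": 0, "dx": -2, "dy": 0, "dz": 98, "grip": -1}

```text
time: 7.12
eef_pos: [0.5098, -0.0231, 0.0425]
tool_rot: [0.0, 1.0, -0.028, 0.001]
contact_force: [0.5, 1.4, -3.5]
gripper_width: 0.185
```

Run:
```python
from h import *
st()
im=viewer.grab_frame("wrist");cv2.imwrite("pics/w6.png",cv2.resize(im[20:260,130:420],None,fx=2.5,fy=2.5,interpolation=cv2.INTER_CUBIC))
```

```text
t 7.12 p [ 0.5098 -0.0231  0.0425] yaw -3.18 z [ 1.7e-03 -5.0e-04 -1.0e+00] F [ 0.47  1.4  -3.52] T [-0.06  0.08 -0.02] g 0.185
```

View pics/w6.png

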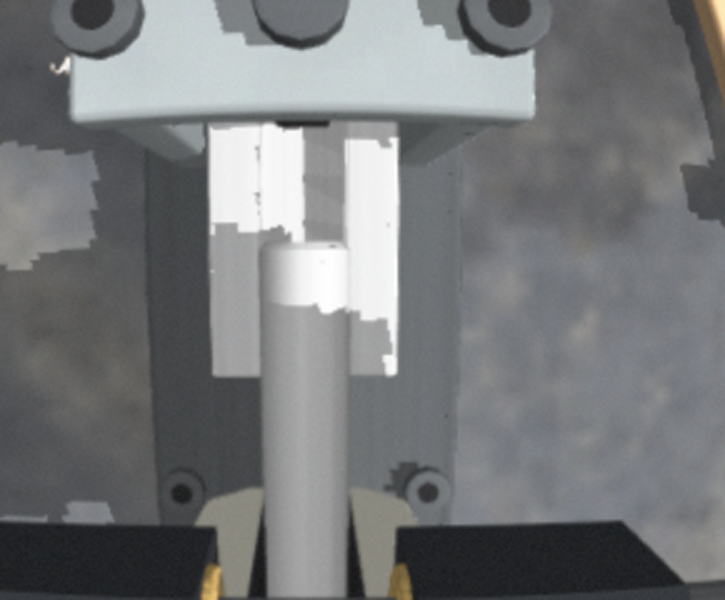

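Call:
apply_moves:
  increments:
    - {"wx": 0, "wy": 0, "wz": 0, "dx": 0, "dy": 0, "dz": 2, "grip": -1}
    - {"wx": 0, "wy": 0, "wz": 0, "dx": 0, "dy": 0, "dz": 3, "grip": -1}
    - {"wx": 0, "wy": 0, "wz": 0, "dx": 0, "dy": 0, "dz": 4, "grip": -1}
    - {"wx": 0, "wy": 0, "wz": 0, "dx": 0, "dy": 0, "dz": 5, "grip": -1}
    - {"wx": 0, "wy": 0, "wz": 0, "dx": 0, "dy": 0, "dz": 5, "grip": -1}
    - {"wx": 0, "wy": 0, "wz": 0, "dx": 0, "dy": 0, "dz": 5, "grip": -1}

```text
time: 7.92
eef_pos: [0.5092, -0.023, 0.0367]
tool_rot: [0.0, 1.0, -0.028, 0.0]
contact_force: [0.9, 0.7, -1.9]
gripper_width: 0.185
```

Run:
```python
from h import *
st()
```

```text
t 7.92 p [ 0.5092 -0.023   0.0367] yaw -3.18 z [ 3.e-04 -1.e-04 -1.e+00] F [ 0.87  0.69 -1.85] T [-0.16 -0.02 -0.01] g 0.185
```

Call:
apply_moves:
  increments:
    - {"wx": 0, "wy": 0, "wz": 0, "dx": 0, "dy": 0, "dz": 0, "grip": -0.4}
    - {"wx": 0, "wy": 0, "wz": 0, "dx": 0, "dy": 0, "dz": 0, "grip": -0.4}
    - {"wx": 0, "wy": 0, "wz": 0, "dx": 0, "dy": 0, "dz": 0, "grip": -0.4}
    - {"wx": 0, "wy": 0, "wz": 0, "dx": 0, "dy": 12, "dz": 0, "grip": -0.4}
    - {"wx": 0, "wy": 0, "wz": 0, "dx": 0, "dy": 23, "dz": 0, "grip": -0.4}
    - {"wx": 0, "wy": 0, "wz": 0, "dx": 0, "dy": 23, "dz": 0, "grip": -0.4}
    - {"wx": 0, "wy": 0, "wz": 0, "dx": 0, "dy": 23, "dz": 0, "grip": -0.4}

```text
time: 8.8
eef_pos: [0.5078, -0.0462, 0.0367]
tool_rot: [-0.0, 1.0, -0.028, 0.0]
contact_force: [1.1, 2.1, 1.1]
gripper_width: 0.302
```

Run:
```python
from h import *
st()
im=viewer.grab_frame("wrist");cv2.imwrite("pics/w7.png",cv2.resize(im[20:260,130:420],None,fx=2.5,fy=2.5,interpolation=cv2.INTER_CUBIC))
```

```text
t 8.8 p [ 0.5078 -0.0462  0.0367] yaw -3.23 z [ 2.e-04  5.e-04 -1.e+00] F [1.15 2.06 1.13] T [ 0.44 -0.05  0.09] g 0.302
```

View pics/w7.png

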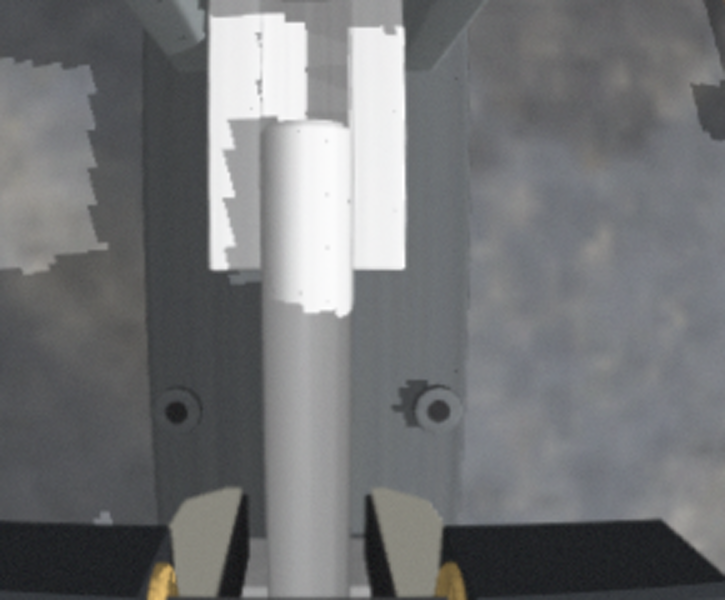

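Call:
apply_moves:
  increments:
    - {"wx": 0, "wy": 0, "wz": 0, "dx": 0, "dy": -3, "dz": 0, "grip": -0.4}
    - {"wx": 0, "wy": 0, "wz": 0, "dx": 0, "dy": -3, "dz": 0, "grip": -0.4}
  grip_force: 20

```text
time: 9.1
eef_pos: [0.5078, -0.0431, 0.0366]
tool_rot: [0.0, 1.0, -0.028, -0.0]
contact_force: [-0.1, -0.1, -0.1]
gripper_width: 0.303
```

Run:
```python
from h import *
st()
```

```text
t 9.1 p [ 0.5078 -0.0431  0.0366] yaw -3.16 z [-2.e-04 -4.e-04 -1.e+00] F [-0.08 -0.07 -0.14] T [-0.08  0.05  0.03] g 0.303
```

Call:
apply_moves:
  increments:
    - {"wx": 0, "wy": 0, "wz": 0, "dx": 0, "dy": 0, "dz": 0, "grip": -1}
    - {"wx": 0, "wy": 0, "wz": 0, "dx": 0, "dy": 0, "dz": 0, "grip": -1}
    - {"wx": 0, "wy": 0, "wz": 0, "dx": 0, "dy": 0, "dz": 0, "grip": -1}
    - {"wx": 0, "wy": 0, "wz": 0, "dx": 0, "dy": 0, "dz": 0, "grip": -1}

```text
time: 9.6
eef_pos: [0.5084, -0.0431, 0.0368]
tool_rot: [0.0, 1.0, -0.028, 0.0]
contact_force: [2.5, 0.3, -1.1]
gripper_width: 0.186
```

Run:
```python
from h import *
st()
```

```text
t 9.6 p [ 0.5084 -0.0431  0.0368] yaw -3.18 z [ 8.e-04 -3.e-04 -1.e+00] F [ 2.47  0.28 -1.15] T [-0.14 -0.26  0.03] g 0.186
```

Call:
apply_moves:
  increments:
    - {"wx": 0, "wy": 0, "wz": 0, "dx": 1, "dy": -3, "dz": 0, "grip": -1}
    - {"wx": 0, "wy": 0, "wz": 0, "dx": 1, "dy": -7, "dz": 0, "grip": -1}
    - {"wx": 0, "wy": 0, "wz": 0, "dx": 1, "dy": -11, "dz": 0, "grip": -1}
    - {"wx": 0, "wy": 0, "wz": 0, "dx": 1, "dy": -15, "dz": 0, "grip": -1}
    - {"wx": 0, "wy": 0, "wz": 0, "dx": 1, "dy": -18, "dz": 0, "grip": -1}
    - {"wx": 0, "wy": 0, "wz": 0, "dx": 1, "dy": -18, "dz": 0, "grip": -1}

```text
time: 10.35
eef_pos: [0.5094, -0.0244, 0.0366]
tool_rot: [-0.0, 1.0, -0.028, -0.0]
contact_force: [-4.0, 0.4, 3.9]
gripper_width: 0.186
```

Run:
```python
from h import *
st()
```

```text
t 10.35 p [ 0.5094 -0.0244  0.0366] yaw -3.17 z [-1.e-03  7.e-04 -1.e+00] F [-3.99  0.39  3.86] T [0.01 0.7  0.02] g 0.186
```

Call:
apply_moves:
  increments:
    - {"wx": 0, "wy": 0, "wz": 0, "dx": 0, "dy": -3, "dz": 0, "grip": -1}
    - {"wx": 0, "wy": 0, "wz": 0, "dx": 0, "dy": -6, "dz": 0, "grip": -1}
    - {"wx": 0, "wy": 0, "wz": 0, "dx": 0, "dy": -8, "dz": 0, "grip": -1}
    - {"wx": 0, "wy": 0, "wz": 0, "dx": 0, "dy": -8, "dz": 0, "grip": -1}

```text
time: 10.85
eef_pos: [0.5098, -0.017, 0.0366]
tool_rot: [0.0, 1.0, -0.028, -0.001]
contact_force: [-5.2, -1.7, 4.0]
gripper_width: 0.186
```

Run:
```python
from h import *
st()
```

```text
t 10.85 p [ 0.5098 -0.017   0.0366] yaw -3.17 z [-0.0011 -0.     -1.    ] F [-5.22 -1.74  4.02] T [-0.42  0.8   0.02] g 0.186
```

Call:
apply_moves:
  increments:
    - {"wx": 0, "wy": 0, "wz": 0, "dx": 0, "dy": -3, "dz": 0, "grip": -1}
    - {"wx": 0, "wy": 0, "wz": 0, "dx": 0, "dy": -6, "dz": 0, "grip": -1}
    - {"wx": 0, "wy": 0, "wz": 0, "dx": 0, "dy": -9, "dz": 0, "grip": -1}
    - {"wx": 0, "wy": 0, "wz": 0, "dx": 0, "dy": -12, "dz": 0, "grip": -1}
    - {"wx": 0, "wy": 0, "wz": 0, "dx": 0, "dy": -14, "dz": 0, "grip": -1}
    - {"wx": 0, "wy": 0, "wz": 0, "dx": 0, "dy": -14, "dz": 0, "grip": -1}
    - {"wx": 0, "wy": 0, "wz": 0, "dx": 0, "dy": -14, "dz": 0, "grip": -1}

```text
time: 11.72
eef_pos: [0.5106, -0.0032, 0.0365]
tool_rot: [0.0, 1.0, -0.028, -0.001]
contact_force: [-4.0, -3.3, 3.4]
gripper_width: 0.184
```

Run:
```python
from h import *
st()
im=viewer.grab_frame("wrist");cv2.imwrite("pics/w8.png",cv2.resize(im[20:260,130:420],None,fx=2.5,fy=2.5,interpolation=cv2.INTER_CUBIC))
```

```text
t 11.72 p [ 0.5106 -0.0032  0.0365] yaw -3.17 z [-1.1e-03 -2.0e-04 -1.0e+00] F [-4.04 -3.27  3.45] T [-0.59  0.82  0.07] g 0.184
```

View pics/w8.png

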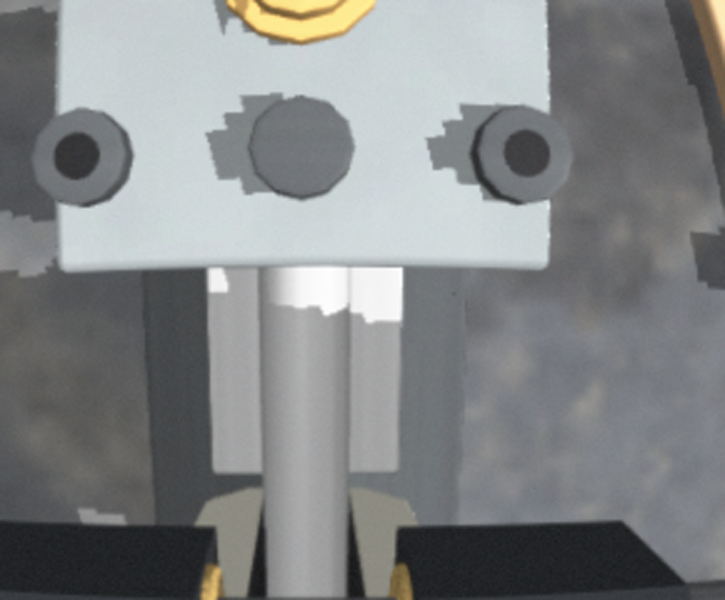

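Call:
apply_moves:
  increments:
    - {"wx": 0, "wy": 0, "wz": 0, "dx": -0.6, "dy": 0, "dz": 0, "grip": -0.4}
    - {"wx": 0, "wy": 0, "wz": 0, "dx": -0.6, "dy": 0, "dz": 0, "grip": -0.4}
    - {"wx": 0, "wy": 0, "wz": 0, "dx": -0.6, "dy": 0, "dz": 0, "grip": -0.4}
    - {"wx": 0, "wy": 0, "wz": 0, "dx": -0.6, "dy": 16, "dz": 0, "grip": -0.4}
    - {"wx": 0, "wy": 0, "wz": 0, "dx": -0.6, "dy": 33, "dz": 0, "grip": -0.4}
    - {"wx": 0, "wy": 0, "wz": 0, "dx": -0.6, "dy": 33, "dz": 0, "grip": -0.4}
    - {"wx": 0, "wy": 0, "wz": 0, "dx": -0.6, "dy": 33, "dz": 0, "grip": -0.4}

```text
time: 12.65
eef_pos: [0.5086, -0.0364, 0.0366]
tool_rot: [-0.0, 1.0, -0.028, -0.0]
contact_force: [0.1, 0.3, -0.5]
gripper_width: 0.302
```

Run:
```python
from h import *
st()
im=viewer.grab_frame("wrist");cv2.imwrite("pics/w9.png",cv2.resize(im[20:320,110:440],None,fx=2,fy=2,interpolation=cv2.INTER_CUBIC))
st()
```

```text
t 12.65 p [ 0.5086 -0.0364  0.0366] yaw -3.26 z [-1.e-04  2.e-04 -1.e+00] F [ 0.06  0.29 -0.55] T [-0.03  0.05  0.04] g 0.302
t 12.7 p [ 0.5086 -0.0361  0.0366] yaw -3.22 z [-1.e-04  2.e-04 -1.e+00] F [-0.87  0.15 -0.84] T [-0.12  0.14  0.02] g 0.301
```

View pics/w9.png

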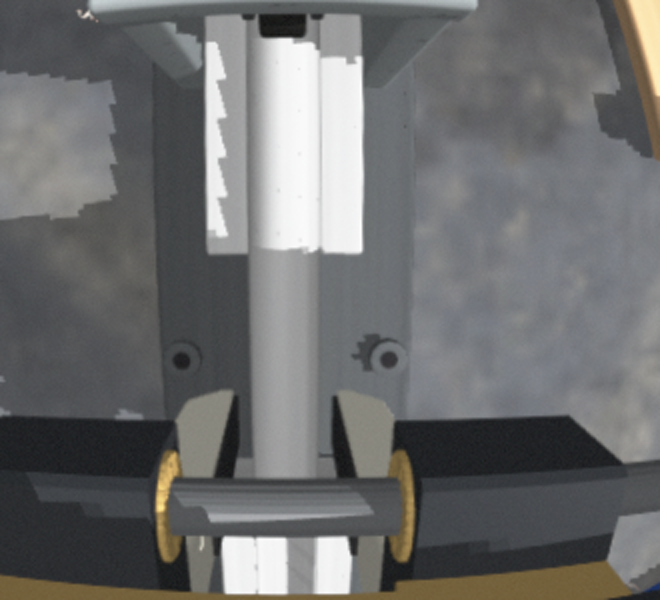

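Call:
apply_moves:
  increments:
    - {"wx": 0, "wy": 0, "wz": 0, "dx": 0, "dy": 0, "dz": 0, "grip": -1}
    - {"wx": 0, "wy": 0, "wz": 0, "dx": 0, "dy": 0, "dz": 0, "grip": -1}
    - {"wx": 0, "wy": 0, "wz": 0, "dx": 0, "dy": 0, "dz": 0, "grip": -1}
    - {"wx": 0, "wy": 0, "wz": 0, "dx": 0, "dy": 0, "dz": 0, "grip": -1}
  grip_force: 10

```text
time: 13.2
eef_pos: [0.5087, -0.0357, 0.0366]
tool_rot: [-0.0, 1.0, -0.028, -0.0]
contact_force: [0.4, 1.6, 0.6]
gripper_width: 0.187
```

Call:
apply_moves:
  increments:
    - {"wx": 0, "wy": 0, "wz": 0, "dx": 0, "dy": -2, "dz": 0, "grip": -1}
    - {"wx": 0, "wy": 0, "wz": 0, "dx": 0, "dy": -4, "dz": 0, "grip": -1}
    - {"wx": 0, "wy": 0, "wz": 0, "dx": 0, "dy": -4, "dz": 0, "grip": -1}

```text
time: 13.58
eef_pos: [0.509, -0.0321, 0.0367]
tool_rot: [0.0, 1.0, -0.028, 0.0]
contact_force: [-1.3, -2.1, 0.6]
gripper_width: 0.19
```

Call:
apply_moves:
  increments:
    - {"wx": 0, "wy": 0, "wz": 0, "dx": 0, "dy": -1.5, "dz": 0, "grip": -1}
    - {"wx": 0, "wy": 0, "wz": 0, "dx": 0, "dy": -3, "dz": 0, "grip": -1}
    - {"wx": 0, "wy": 0, "wz": 0, "dx": 0, "dy": -3, "dz": 0, "grip": -1}

```text
time: 13.95
eef_pos: [0.5092, -0.0289, 0.0367]
tool_rot: [-0.0, 1.0, -0.028, 0.0]
contact_force: [-0.2, -2.5, 0.7]
gripper_width: 0.189
```

Call:
apply_moves:
  increments:
    - {"wx": 0, "wy": 0, "wz": 0, "dx": 0, "dy": -1, "dz": 0, "grip": -1}
    - {"wx": 0, "wy": 0, "wz": 0, "dx": 0, "dy": -1.5, "dz": 0, "grip": -1}
    - {"wx": 0, "wy": 0, "wz": 0, "dx": 0, "dy": -1.5, "dz": 0, "grip": -1}

```text
time: 14.32
eef_pos: [0.5092, -0.0274, 0.0367]
tool_rot: [-0.0, 1.0, -0.028, 0.0]
contact_force: [-0.5, -3.5, -0.0]
gripper_width: 0.191
```

Call:
apply_moves:
  increments:
    - {"wx": 0, "wy": 0, "wz": 0, "dx": 0, "dy": -1, "dz": 0, "grip": -1}
    - {"wx": 0, "wy": 0, "wz": 0, "dx": 0, "dy": -1.5, "dz": 0, "grip": -1}
    - {"wx": 0, "wy": 0, "wz": 0, "dx": 0, "dy": -1.5, "dz": 0, "grip": -1}

```text
time: 14.7
eef_pos: [0.5093, -0.0259, 0.0367]
tool_rot: [-0.0, 1.0, -0.028, 0.0]
contact_force: [0.5, -3.4, 0.7]
gripper_width: 0.19
```

Call:
apply_moves:
  increments:
    - {"wx": 0, "wy": 0, "wz": 0, "dx": 0, "dy": -1, "dz": 0, "grip": -1}
    - {"wx": 0, "wy": 0, "wz": 0, "dx": 0, "dy": -1.5, "dz": 0, "grip": -1}
    - {"wx": 0, "wy": 0, "wz": 0, "dx": 0, "dy": -1.5, "dz": 0, "grip": -1}

```text
time: 15.08
eef_pos: [0.5094, -0.0244, 0.0367]
tool_rot: [-0.0, 1.0, -0.028, 0.0]
contact_force: [-0.4, -2.7, 0.4]
gripper_width: 0.189
```

Call:
apply_moves:
  increments:
    - {"wx": 0, "wy": 0, "wz": 0, "dx": 0, "dy": -1, "dz": 0, "grip": -1}
    - {"wx": 0, "wy": 0, "wz": 0, "dx": 0, "dy": -1.5, "dz": 0, "grip": -1}
    - {"wx": 0, "wy": 0, "wz": 0, "dx": 0, "dy": -1.5, "dz": 0, "grip": -1}

```text
time: 15.45
eef_pos: [0.5094, -0.0229, 0.0367]
tool_rot: [-0.0, 1.0, -0.028, -0.0]
contact_force: [-0.5, -2.3, 1.4]
gripper_width: 0.188
```

Call:
apply_moves:
  increments:
    - {"wx": 0, "wy": 0, "wz": 0, "dx": 0, "dy": -1, "dz": 0, "grip": -1}
    - {"wx": 0, "wy": 0, "wz": 0, "dx": 0, "dy": -1.5, "dz": 0, "grip": -1}
    - {"wx": 0, "wy": 0, "wz": 0, "dx": 0, "dy": -1.5, "dz": 0, "grip": -1}

```text
time: 15.82
eef_pos: [0.5096, -0.0214, 0.0367]
tool_rot: [-0.0, 1.0, -0.028, 0.0]
contact_force: [-0.4, -2.8, 0.3]
gripper_width: 0.186
```

Run:
```python
from h import *
st()
im=viewer.grab_frame("wrist");cv2.imwrite("pics/w10.png",cv2.resize(im[20:320,110:440],None,fx=2,fy=2,interpolation=cv2.INTER_CUBIC))
st()
```

```text
t 15.82 p [ 0.5096 -0.0214  0.0367] yaw -3.18 z [ 1.e-04  0.e+00 -1.e+00] F [-0.39 -2.82  0.28] T [-0.57  0.15  0.02] g 0.186
t 15.88 p [ 0.5095 -0.0214  0.0367] yaw -3.18 z [-0.e+00  1.e-04 -1.e+00] F [ 0.63 -2.7   0.66] T [-0.55  0.16  0.04] g 0.19
```

View pics/w10.png

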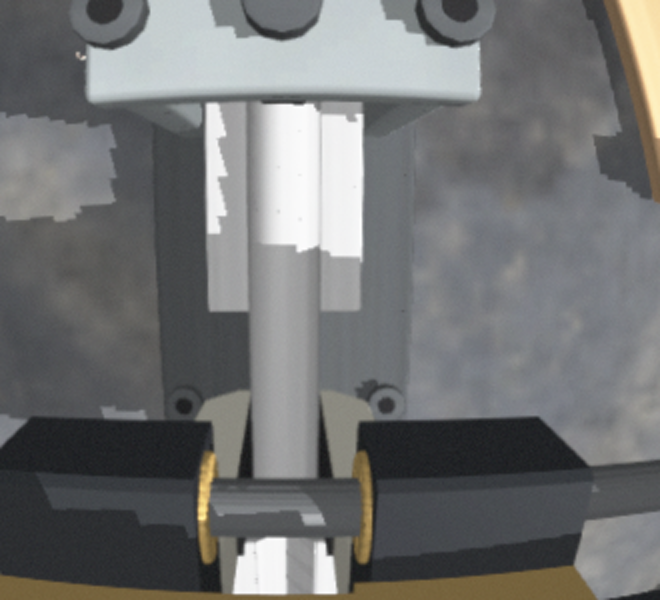

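Call:
apply_moves:
  increments:
    - {"wx": 0, "wy": 0, "wz": 0, "dx": 0, "dy": -1, "dz": 0, "grip": -1}
    - {"wx": 0, "wy": 0, "wz": 0, "dx": 0, "dy": -1.5, "dz": 0, "grip": -1}
    - {"wx": 0, "wy": 0, "wz": 0, "dx": 0, "dy": -1.5, "dz": 0, "grip": -1}

```text
time: 16.25
eef_pos: [0.5096, -0.0199, 0.0367]
tool_rot: [-0.0, 1.0, -0.028, -0.0]
contact_force: [-1.7, -4.0, 1.2]
gripper_width: 0.187
```

Call:
apply_moves:
  increments:
    - {"wx": 0, "wy": 0, "wz": 0, "dx": 0, "dy": -1, "dz": 0, "grip": -1}
    - {"wx": 0, "wy": 0, "wz": 0, "dx": 0, "dy": -1.5, "dz": 0, "grip": -1}
    - {"wx": 0, "wy": 0, "wz": 0, "dx": 0, "dy": -1.5, "dz": 0, "grip": -1}

```text
time: 16.62
eef_pos: [0.5097, -0.0184, 0.0366]
tool_rot: [-0.0, 1.0, -0.028, -0.0]
contact_force: [-0.8, -3.8, 1.1]
gripper_width: 0.188
```

Call:
apply_moves:
  increments:
    - {"wx": 0, "wy": 0, "wz": 0, "dx": 0, "dy": -1, "dz": 0, "grip": -1}
    - {"wx": 0, "wy": 0, "wz": 0, "dx": 0, "dy": -1.5, "dz": 0, "grip": -1}
    - {"wx": 0, "wy": 0, "wz": 0, "dx": 0, "dy": -1.5, "dz": 0, "grip": -1}

```text
time: 17.0
eef_pos: [0.5098, -0.0169, 0.0366]
tool_rot: [-0.0, 1.0, -0.028, -0.0]
contact_force: [-1.2, -2.9, 0.4]
gripper_width: 0.187
```

Call:
apply_moves:
  increments:
    - {"wx": 0, "wy": 0, "wz": 0, "dx": 0, "dy": -1, "dz": 0, "grip": -1}
    - {"wx": 0, "wy": 0, "wz": 0, "dx": 0, "dy": -1.5, "dz": 0, "grip": -1}
    - {"wx": 0, "wy": 0, "wz": 0, "dx": 0, "dy": -1.5, "dz": 0, "grip": -1}

```text
time: 17.38
eef_pos: [0.5098, -0.0154, 0.0367]
tool_rot: [-0.0, 1.0, -0.028, -0.0]
contact_force: [-1.3, -2.5, 0.1]
gripper_width: 0.191
```

Call:
apply_moves:
  increments:
    - {"wx": 0, "wy": 0, "wz": 0, "dx": 0, "dy": -1, "dz": 0, "grip": -1}
    - {"wx": 0, "wy": 0, "wz": 0, "dx": 0, "dy": -1.5, "dz": 0, "grip": -1}
    - {"wx": 0, "wy": 0, "wz": 0, "dx": 0, "dy": -1.5, "dz": 0, "grip": -1}

```text
time: 17.75
eef_pos: [0.5099, -0.0139, 0.0366]
tool_rot: [-0.0, 1.0, -0.028, -0.0]
contact_force: [-0.6, -2.5, 0.9]
gripper_width: 0.191
```

Call:
apply_moves:
  increments:
    - {"wx": 0, "wy": 0, "wz": 0, "dx": 0, "dy": -1, "dz": 0, "grip": -1}
    - {"wx": 0, "wy": 0, "wz": 0, "dx": 0, "dy": -1.5, "dz": 0, "grip": -1}
    - {"wx": 0, "wy": 0, "wz": 0, "dx": 0, "dy": -1.5, "dz": 0, "grip": -1}

```text
time: 18.12
eef_pos: [0.51, -0.0124, 0.0366]
tool_rot: [-0.0, 1.0, -0.028, -0.0]
contact_force: [-0.4, -3.1, 0.8]
gripper_width: 0.195
```

Run:
```python
from h import *
st()
```

```text
t 18.12 p [ 0.51   -0.0124  0.0366] yaw -3.18 z [-1.e-04  1.e-04 -1.e+00] F [-0.39 -3.11  0.8 ] T [-0.57  0.19  0.03] g 0.195
```

Call:
apply_moves:
  increments:
    - {"wx": 0, "wy": 0, "wz": 0, "dx": 0, "dy": -1, "dz": 0, "grip": -1}
    - {"wx": 0, "wy": 0, "wz": 0, "dx": 0, "dy": -1.5, "dz": 0, "grip": -1}
    - {"wx": 0, "wy": 0, "wz": 0, "dx": 0, "dy": -1.5, "dz": 0, "grip": -1}

```text
time: 18.5
eef_pos: [0.5101, -0.0109, 0.0366]
tool_rot: [-0.0, 1.0, -0.028, -0.0]
contact_force: [-1.0, -3.2, 1.3]
gripper_width: 0.189
```

Run:
```python
from h import *
st()
```

```text
t 18.5 p [ 0.5101 -0.0109  0.0366] yaw -3.18 z [-1.e-04  1.e-04 -1.e+00] F [-1.   -3.17  1.35] T [-0.63  0.24  0.05] g 0.189
```

Call:
apply_moves:
  increments:
    - {"wx": 0, "wy": 0, "wz": 0, "dx": 0, "dy": -1, "dz": 0, "grip": -1}
    - {"wx": 0, "wy": 0, "wz": 0, "dx": 0, "dy": -1.5, "dz": 0, "grip": -1}
    - {"wx": 0, "wy": 0, "wz": 0, "dx": 0, "dy": -1.5, "dz": 0, "grip": -1}

```text
time: 18.88
eef_pos: [0.5102, -0.0094, 0.0366]
tool_rot: [-0.0, 1.0, -0.028, -0.0]
contact_force: [-0.2, -3.7, 0.9]
gripper_width: 0.193
```

Run:
```python
from h import *
st()
```

```text
t 18.88 p [ 0.5102 -0.0094  0.0366] yaw -3.18 z [-1.e-04  1.e-04 -1.e+00] F [-0.17 -3.74  0.87] T [-0.52  0.25 -0.02] g 0.193
```

Call:
apply_moves:
  increments:
    - {"wx": 0, "wy": 0, "wz": 0, "dx": 0, "dy": -1, "dz": 0, "grip": -1}
    - {"wx": 0, "wy": 0, "wz": 0, "dx": 0, "dy": -1.5, "dz": 0, "grip": -1}
    - {"wx": 0, "wy": 0, "wz": 0, "dx": 0, "dy": -1.5, "dz": 0, "grip": -1}

```text
time: 19.25
eef_pos: [0.5102, -0.0079, 0.0367]
tool_rot: [-0.0, 1.0, -0.028, -0.0]
contact_force: [-0.7, -3.3, 1.5]
gripper_width: 0.19
```

Run:
```python
from h import *
st()
im=viewer.grab_frame("wrist");cv2.imwrite("pics/w11.png",cv2.resize(im[20:320,110:440],None,fx=2,fy=2,interpolation=cv2.INTER_CUBIC))
t=viewer.grab_frame("top")
cv2.imwrite('pics/t11.png',cv2.resize(t[170:260,165:295],None,fx=6,fy=6,interpolation=cv2.INTER_CUBIC))
st()
```

```text
t 19.25 p [ 0.5102 -0.0079  0.0367] yaw -3.18 z [-1.e-04  1.e-04 -1.e+00] F [-0.72 -3.28  1.5 ] T [-0.54  0.32  0.01] g 0.19
t 19.35 p [ 0.5103 -0.0079  0.0367] yaw -3.18 z [-0.e+00  1.e-04 -1.e+00] F [-0.29 -2.22  1.19] T [-0.53  0.25 -0.01] g 0.191
```

View pics/w11.png

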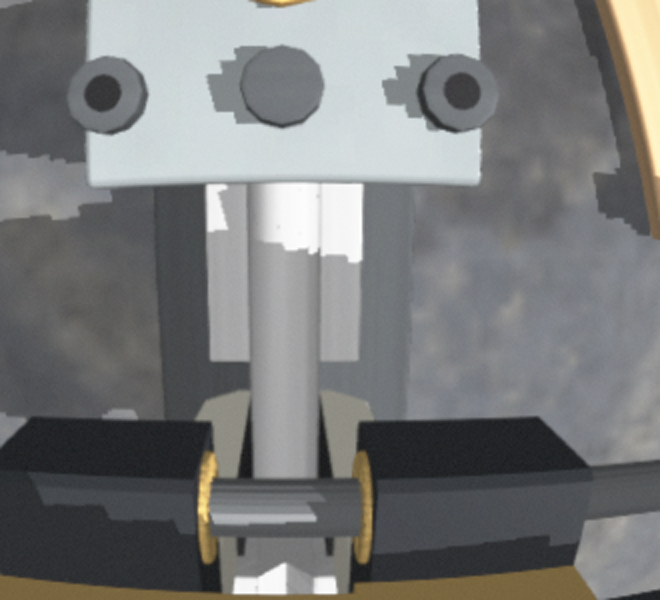

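View pics/t11.png

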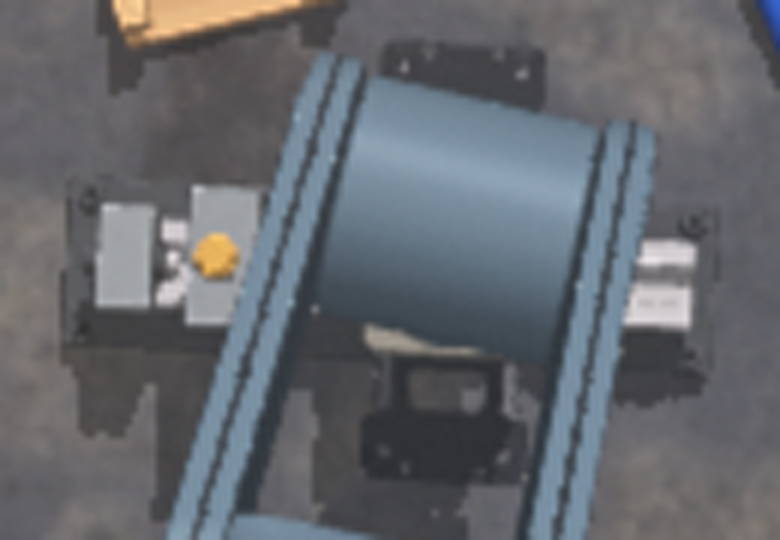

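Call:
apply_moves:
  increments:
    - {"wx": 0, "wy": 0, "wz": 0, "dx": 0, "dy": -1, "dz": 0, "grip": -1}
    - {"wx": 0, "wy": 0, "wz": 0, "dx": 0, "dy": -1.5, "dz": 0, "grip": -1}
    - {"wx": 0, "wy": 0, "wz": 0, "dx": 0, "dy": -1.5, "dz": 0, "grip": -1}

```text
time: 19.73
eef_pos: [0.5103, -0.0065, 0.0366]
tool_rot: [-0.0, 1.0, -0.028, -0.0]
contact_force: [-1.2, -2.8, 0.6]
gripper_width: 0.188
```

Run:
```python
from h import *
st()
```

```text
t 19.73 p [ 0.5103 -0.0065  0.0366] yaw -3.18 z [-0.  0. -1.] F [-1.17 -2.78  0.63] T [-0.62  0.26  0.05] g 0.188
```

Call:
apply_moves:
  increments:
    - {"wx": 0, "wy": 0, "wz": 0, "dx": 0, "dy": -1, "dz": 0, "grip": -1}
    - {"wx": 0, "wy": 0, "wz": 0, "dx": 0, "dy": -1.5, "dz": 0, "grip": -1}
    - {"wx": 0, "wy": 0, "wz": 0, "dx": 0, "dy": -1.5, "dz": 0, "grip": -1}

```text
time: 20.1
eef_pos: [0.5104, -0.0049, 0.0366]
tool_rot: [-0.0, 1.0, -0.028, -0.0]
contact_force: [-2.1, -3.1, 1.3]
gripper_width: 0.192
```

Run:
```python
from h import *
st()
```

```text
t 20.1 p [ 0.5104 -0.0049  0.0366] yaw -3.18 z [-1.e-04  1.e-04 -1.e+00] F [-2.05 -3.09  1.29] T [-0.55  0.28  0.05] g 0.192
```

Run:
```python
from h import *
im=viewer.grab_frame("scene");cv2.imwrite("pics/s12.png",cv2.resize(im[160:270,160:290],None,fx=5.4,fy=5.4,interpolation=cv2.INTER_CUBIC))
o=np.array([.5125,.0131]);d=np.array([-.0555,-.9985])
for x in(-50,10,32,40,48,80):
    p=o+d*(x-10)/1000;q=proj("scene",[*p,.045]);print(x,((q-[160,160]+.5)*5.4-.5).round(0))
```

```text
-50 [259. 232.]
10 [353. 284.]
32 [388. 303.]
40 [402. 311.]
48 [415. 318.]
80 [468. 347.]
```

View pics/s12.png

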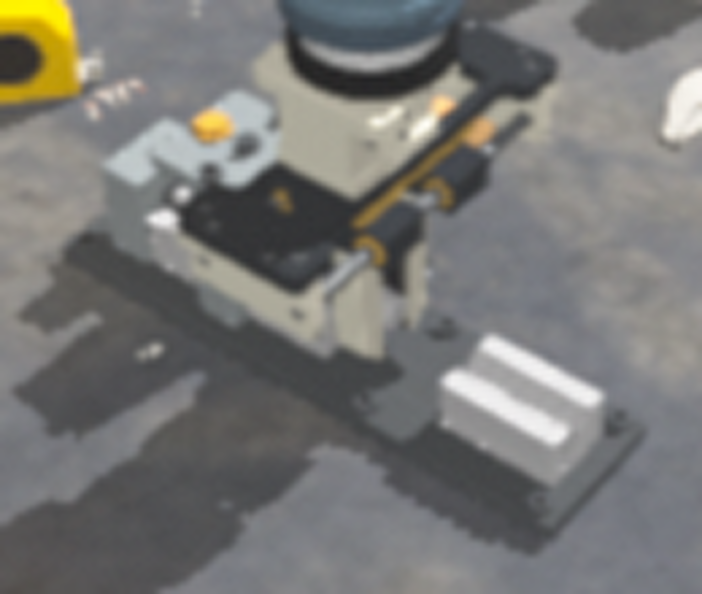

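Call:
apply_moves:
  increments:
    - {"wx": 0, "wy": 0, "wz": 0, "dx": 0, "dy": -1, "dz": 0, "grip": -1}
    - {"wx": 0, "wy": 0, "wz": 0, "dx": 0, "dy": -1.5, "dz": 0, "grip": -1}
    - {"wx": 0, "wy": 0, "wz": 0, "dx": 0, "dy": -1.5, "dz": 0, "grip": -1}

```text
time: 20.52
eef_pos: [0.5105, -0.0034, 0.0367]
tool_rot: [-0.0, 1.0, -0.028, -0.0]
contact_force: [-1.5, -3.1, 1.0]
gripper_width: 0.188
```

Run:
```python
from h import *
st()
```

```text
t 20.52 p [ 0.5105 -0.0034  0.0367] yaw -3.17 z [-0.e+00  1.e-04 -1.e+00] F [-1.55 -3.14  1.03] T [-0.61  0.32  0.01] g 0.188
```

Call:
apply_moves:
  increments:
    - {"wx": 0, "wy": 0, "wz": 0, "dx": 0, "dy": -1, "dz": 0, "grip": -1}
    - {"wx": 0, "wy": 0, "wz": 0, "dx": 0, "dy": -1.5, "dz": 0, "grip": -1}
    - {"wx": 0, "wy": 0, "wz": 0, "dx": 0, "dy": -1.5, "dz": 0, "grip": -1}

```text
time: 20.9
eef_pos: [0.5106, -0.0019, 0.0366]
tool_rot: [-0.0, 1.0, -0.028, -0.0]
contact_force: [-2.7, -3.1, 1.2]
gripper_width: 0.19
```

Run:
```python
from h import *
st()
```

```text
t 20.9 p [ 0.5106 -0.0019  0.0366] yaw -3.18 z [-1.e-04  1.e-04 -1.e+00] F [-2.73 -3.11  1.24] T [-0.62  0.38  0.04] g 0.19
```

Call:
apply_moves:
  increments:
    - {"wx": 0, "wy": 0, "wz": 0, "dx": 0.5, "dy": 0, "dz": 0, "grip": -0.4}
    - {"wx": 0, "wy": 0, "wz": 0, "dx": -0.5, "dy": 0, "dz": 0, "grip": -0.4}
    - {"wx": 0, "wy": 0, "wz": 0, "dx": -0.5, "dy": 0, "dz": 0, "grip": -0.4}
    - {"wx": 0, "wy": 0, "wz": 0, "dx": -0.5, "dy": 10, "dz": -10, "grip": -1}
    - {"wx": 0, "wy": 0, "wz": 0, "dx": -0.5, "dy": 35, "dz": -35, "grip": -1}
    - {"wx": 0, "wy": 0, "wz": 0, "dx": -0.5, "dy": 60, "dz": -60, "grip": -1}
    - {"wx": 0, "wy": 0, "wz": 0, "dx": -0.5, "dy": 60, "dz": -60, "grip": -1}
    - {"wx": 0, "wy": 0, "wz": 0, "dx": -0.5, "dy": 60, "dz": -60, "grip": -1}

```text
time: 21.9
eef_pos: [0.5063, -0.0617, 0.0964]
tool_rot: [-0.0, 1.0, -0.028, -0.0]
contact_force: [-0.2, 0.4, 0.2]
gripper_width: 0.006
```

Run:
```python
from h import *
import pickle
st()
c=cam("wrist");im=viewer.grab_frame("wrist");cv2.imwrite("pics/w13.png",cv2.resize(im[20:320,110:440],None,fx=2,fy=2,interpolation=cv2.INTER_CUBIC))
pickle.dump((im,c),open('w13.pkl','wb'))
im=viewer.grab_frame("scene");cv2.imwrite("pics/s13.png",cv2.resize(im[160:270,160:290],None,fx=5.4,fy=5.4,interpolation=cv2.INTER_CUBIC))
```

```text
t 21.9 p [ 0.5063 -0.0617  0.0964] yaw -3.23 z [-4.e-04  5.e-04 -1.e+00] F [-0.22  0.42  0.19] T [-0.05  0.03  0.03] g 0.006
```

View pics/w13.png

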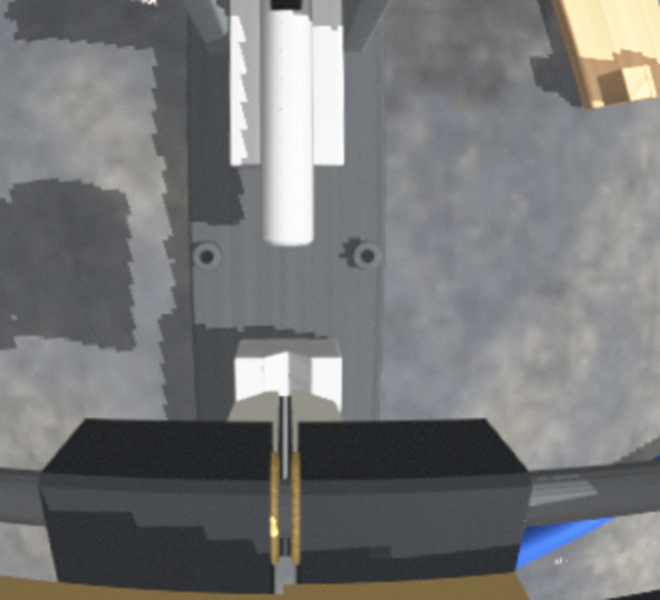

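View pics/s13.png

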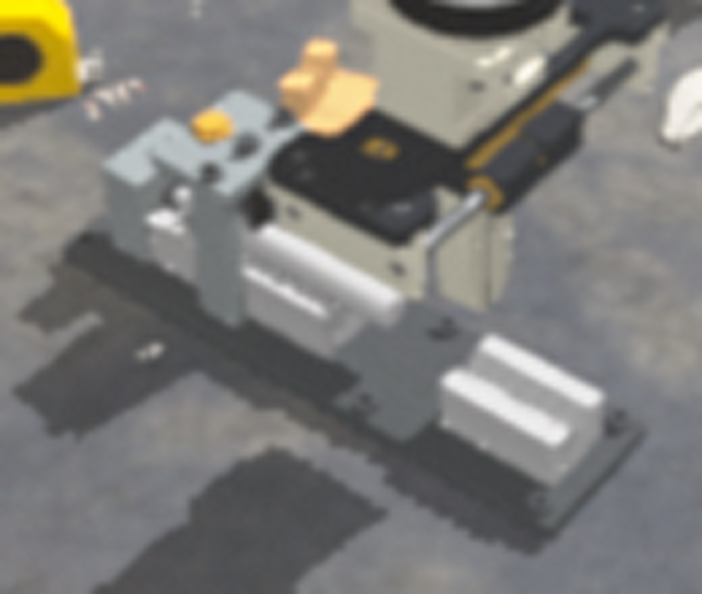

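Run:
```python
from h import *
import pickle;im,c=pickle.load(open('w13.pkl','rb'))
X=lambda x,y:(110+(x+.5)/2-.5,20+(y+.5)/2-.5)
f=lambda x,y,z:cast("wrist",*X(x,y),z,c)[:2]
print(-c[1].T@c[2])
for n,p in dict(l=(231,165,.041),r=(344,165,.041),rl=(236,355,.041),rr=(341,357,.041),end=(289,243,.049),end2=(289,246,.045)).items():print(n,f(*p).round(4))
```

```text
[0.51140404 0.00576936 0.25280956]
l [0.4929 0.0161]
r [0.5326 0.0139]
rl [ 0.4898 -0.0532]
rr [ 0.5287 -0.0562]
end [ 0.5117 -0.0123]
end2 [ 0.5117 -0.0137]
```

Call:
apply_moves:
  increments:
    - {"wx": 0, "wy": 0, "wz": 0, "dx": 0, "dy": -20, "dz": 15, "grip": -1}
    - {"wx": 0, "wy": 0, "wz": 0, "dx": 0, "dy": -25, "dz": 40, "grip": -1}
    - {"wx": 0, "wy": 0, "wz": 0, "dx": 0, "dy": -25, "dz": 55, "grip": -1}
    - {"wx": 0, "wy": 0, "wz": 0, "dx": 0, "dy": -25, "dz": 59, "grip": -1}
    - {"wx": 0, "wy": 0, "wz": 0, "dx": 0, "dy": -25, "dz": 59, "grip": -1}
    - {"wx": 0, "wy": 0, "wz": 0, "dx": 0, "dy": -25, "dz": 59, "grip": -1}

```text
time: 22.75
eef_pos: [0.5087, -0.0373, 0.0383]
tool_rot: [0.0, 1.0, -0.028, 0.001]
contact_force: [-0.8, 1.3, 0.9]
gripper_width: 0.002
```

Run:
```python
from h import *
st()
im=viewer.grab_frame("wrist");cv2.imwrite("pics/w14.png",cv2.resize(im[20:320,110:440],None,fx=2,fy=2,interpolation=cv2.INTER_CUBIC))
```

```text
t 22.75 p [ 0.5087 -0.0373  0.0383] yaw -3.2 z [ 1.2e-03 -4.0e-04 -1.0e+00] F [-0.78  1.28  0.92] T [0.   0.1  0.02] g 0.002
```

View pics/w14.png

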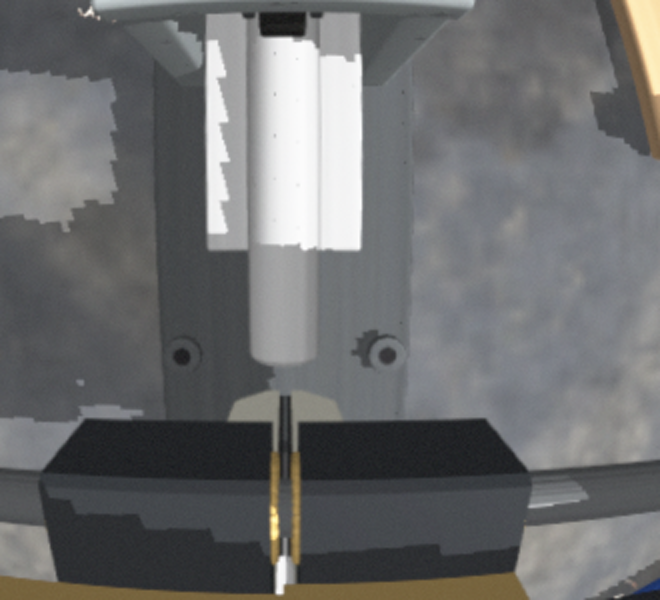

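Call:
apply_moves:
  increments:
    - {"wx": 0, "wy": 0, "wz": 0, "dx": 0, "dy": -2, "dz": 1, "grip": -1}
    - {"wx": 0, "wy": 0, "wz": 0, "dx": 0, "dy": -4, "dz": 1, "grip": -1}
    - {"wx": 0, "wy": 0, "wz": 0, "dx": 0, "dy": -6, "dz": 1, "grip": -1}
    - {"wx": 0, "wy": 0, "wz": 0, "dx": 0, "dy": -8, "dz": 1, "grip": -1}
    - {"wx": 0, "wy": 0, "wz": 0, "dx": 0, "dy": -8, "dz": 1, "grip": -1}

```text
time: 23.42
eef_pos: [0.5086, -0.0288, 0.0367]
tool_rot: [-0.0, 1.0, -0.028, -0.0]
contact_force: [0.3, 0.0, 0.1]
gripper_width: 0.012
```

Call:
apply_moves:
  increments:
    - {"wx": 0, "wy": 0, "wz": 0, "dx": 0, "dy": -1, "dz": 0, "grip": -1}
    - {"wx": 0, "wy": 0, "wz": 0, "dx": 0, "dy": -2, "dz": 0, "grip": -1}
    - {"wx": 0, "wy": 0, "wz": 0, "dx": 0, "dy": -2, "dz": 0, "grip": -1}

```text
time: 23.8
eef_pos: [0.5087, -0.0269, 0.0366]
tool_rot: [-0.0, 1.0, -0.028, -0.0]
contact_force: [0.7, 0.6, 0.1]
gripper_width: 0.006
```

Call:
apply_moves:
  increments:
    - {"wx": 0, "wy": 0, "wz": 0, "dx": 0, "dy": -1, "dz": 0, "grip": -1}
    - {"wx": 0, "wy": 0, "wz": 0, "dx": 0, "dy": -1, "dz": 0, "grip": -1}

```text
time: 24.05
eef_pos: [0.5088, -0.0259, 0.0366]
tool_rot: [-0.0, 1.0, -0.028, -0.0]
contact_force: [-0.8, -0.5, 0.7]
gripper_width: 0.005
```

Run:
```python
from h import *
st()
im=viewer.grab_frame("wrist");cv2.imwrite("pics/w15.png",cv2.resize(im[120:300,150:350],None,fx=3,fy=3,interpolation=cv2.INTER_CUBIC))
```

```text
t 24.05 p [ 0.5088 -0.0259  0.0366] yaw -3.18 z [-0.  0. -1.] F [-0.76 -0.51  0.68] T [-0.07  0.06 -0.02] g 0.005
```

View pics/w15.png

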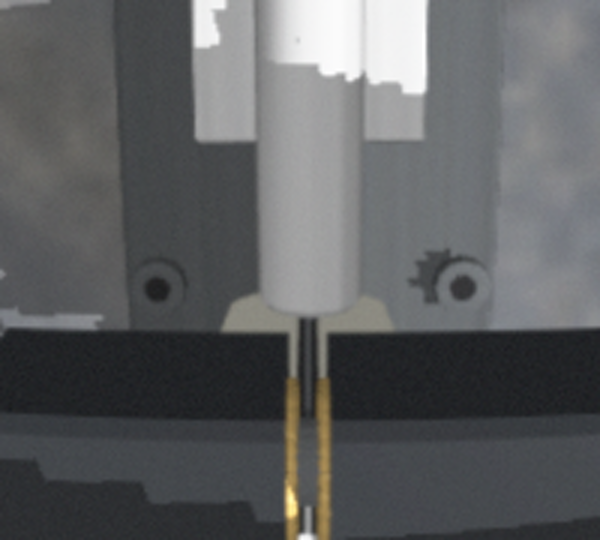

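Call:
apply_moves:
  increments:
    - {"wx": 0, "wy": 0, "wz": 0, "dx": 0, "dy": -1, "dz": 0, "grip": -1}
    - {"wx": 0, "wy": 0, "wz": 0, "dx": 0, "dy": -2, "dz": 0, "grip": -1}
    - {"wx": 0, "wy": 0, "wz": 0, "dx": 0, "dy": -2, "dz": 0, "grip": -1}

```text
time: 24.48
eef_pos: [0.5089, -0.0239, 0.0366]
tool_rot: [-0.0, 1.0, -0.028, -0.0]
contact_force: [-0.3, 0.0, -0.6]
gripper_width: 0.003
```

Call:
apply_moves:
  increments:
    - {"wx": 0, "wy": 0, "wz": 0, "dx": 0, "dy": -1, "dz": 0, "grip": -1}
    - {"wx": 0, "wy": 0, "wz": 0, "dx": 0, "dy": -1, "dz": 0, "grip": -1}

```text
time: 24.72
eef_pos: [0.5089, -0.0229, 0.0366]
tool_rot: [0.0, 1.0, -0.028, -0.0]
contact_force: [-0.7, -0.6, -0.4]
gripper_width: 0.006
```

Run:
```python
from h import *
st()
```

```text
t 24.73 p [ 0.5089 -0.0229  0.0366] yaw -3.18 z [-0. -0. -1.] F [-0.68 -0.56 -0.36] T [-0.01  0.09  0.02] g 0.006
```

Call:
apply_moves:
  increments:
    - {"wx": 0, "wy": 0, "wz": 0, "dx": 0, "dy": -1, "dz": 0, "grip": -1}
    - {"wx": 0, "wy": 0, "wz": 0, "dx": 0, "dy": -1, "dz": 0, "grip": -1}

```text
time: 24.98
eef_pos: [0.509, -0.0222, 0.0367]
tool_rot: [0.0, 1.0, -0.028, 0.0]
contact_force: [-0.9, -0.9, 0.1]
gripper_width: 0.007
```

Run:
```python
from h import *
st()
```

```text
t 24.98 p [ 0.509  -0.0222  0.0367] yaw -3.17 z [ 0.e+00 -4.e-04 -1.e+00] F [-0.9  -0.93  0.1 ] T [-0.32  0.1  -0.07] g 0.007
```

Call:
apply_moves:
  increments:
    - {"wx": 0, "wy": 0, "wz": 0, "dx": 0, "dy": -1, "dz": 0, "grip": -1}
    - {"wx": 0, "wy": 0, "wz": 0, "dx": 0, "dy": -1, "dz": 0, "grip": -1}
    - {"wx": 0, "wy": 0, "wz": 0, "dx": 0, "dy": -1, "dz": 0, "grip": -1}

```text
time: 25.35
eef_pos: [0.5091, -0.0212, 0.0367]
tool_rot: [0.0, 1.0, -0.028, 0.0]
contact_force: [-0.8, -3.2, 0.1]
gripper_width: 0.007
```

Run:
```python
from h import *
st()
```

```text
t 25.35 p [ 0.5091 -0.0212  0.0367] yaw -3.18 z [-0.e+00 -2.e-04 -1.e+00] F [-0.79 -3.21  0.14] T [-0.6   0.16  0.05] g 0.007
```

Call:
apply_moves:
  increments:
    - {"wx": 0, "wy": 0, "wz": 0, "dx": 0, "dy": -0.5, "dz": 0, "grip": -1}
    - {"wx": 0, "wy": 0, "wz": 0, "dx": 0, "dy": -0.5, "dz": 0, "grip": -1}
    - {"wx": 0, "wy": 0, "wz": 0, "dx": 0, "dy": -0.5, "dz": 0, "grip": -1}

```text
time: 25.72
eef_pos: [0.5091, -0.0205, 0.0367]
tool_rot: [0.0, 1.0, -0.028, 0.0]
contact_force: [0.1, -2.9, 0.8]
gripper_width: 0.007
```

Run:
```python
from h import *
st()
```

```text
t 25.73 p [ 0.5091 -0.0205  0.0367] yaw -3.18 z [ 1.e-04 -1.e-04 -1.e+00] F [ 0.08 -2.91  0.83] T [-0.57  0.19 -0.02] g 0.007
```

Call:
apply_moves:
  increments:
    - {"wx": 0, "wy": 0, "wz": 0, "dx": 0, "dy": -1, "dz": 0, "grip": -1}
    - {"wx": 0, "wy": 0, "wz": 0, "dx": 0, "dy": -1, "dz": 0, "grip": -1}
    - {"wx": 0, "wy": 0, "wz": 0, "dx": 0, "dy": -1, "dz": 0, "grip": -1}

```text
time: 26.1
eef_pos: [0.5092, -0.0194, 0.0367]
tool_rot: [-0.0, 1.0, -0.028, 0.0]
contact_force: [-0.5, -4.2, -0.2]
gripper_width: 0.005
```

Run:
```python
from h import *
st()
```

```text
t 26.1 p [ 0.5092 -0.0194  0.0367] yaw -3.18 z [ 1.e-04 -0.e+00 -1.e+00] F [-0.51 -4.16 -0.16] T [-0.59  0.23  0.01] g 0.005
```

Call:
apply_moves:
  increments:
    - {"wx": 0, "wy": 0, "wz": 0, "dx": 0, "dy": -1, "dz": 0, "grip": -1}
    - {"wx": 0, "wy": 0, "wz": 0, "dx": 0, "dy": -1, "dz": 0, "grip": -1}
    - {"wx": 0, "wy": 0, "wz": 0, "dx": 0, "dy": -1, "dz": 0, "grip": -1}

```text
time: 26.48
eef_pos: [0.5092, -0.0185, 0.0367]
tool_rot: [0.0, 1.0, -0.028, 0.0]
contact_force: [-1.3, -4.6, 0.3]
gripper_width: 0.006
```

Run:
```python
from h import *
st()
```

```text
t 26.48 p [ 0.5092 -0.0185  0.0367] yaw -3.18 z [ 0.e+00 -1.e-04 -1.e+00] F [-1.33 -4.58  0.28] T [-0.79  0.25 -0.04] g 0.006
```

Call:
apply_moves:
  increments:
    - {"wx": 0, "wy": 0, "wz": 0, "dx": 0, "dy": -1, "dz": 0, "grip": -1}
    - {"wx": 0, "wy": 0, "wz": 0, "dx": 0, "dy": -1, "dz": 0, "grip": -1}
    - {"wx": 0, "wy": 0, "wz": 0, "dx": 0, "dy": -1, "dz": 0, "grip": -1}

```text
time: 26.85
eef_pos: [0.5093, -0.0175, 0.0367]
tool_rot: [0.0, 1.0, -0.028, 0.0]
contact_force: [-0.2, -5.5, 0.4]
gripper_width: 0.006
```

Run:
```python
from h import *
st()
for i in range(3):viewer.grab_frame("scene");st()
```

```text
t 26.85 p [ 0.5093 -0.0175  0.0367] yaw -3.18 z [ 1.e-04 -0.e+00 -1.e+00] F [-0.23 -5.46  0.42] T [-0.81  0.21  0.02] g 0.006
t 26.9 p [ 0.5093 -0.0175  0.0367] yaw -3.18 z [ 0. -0. -1.] F [-0.67 -4.85  1.42] T [-0.75  0.28 -0.04] g 0.009
t 26.95 p [ 0.5093 -0.0175  0.0367] yaw -3.18 z [ 1.e-04  0.e+00 -1.e+00] F [-1.34 -4.18  0.49] T [-0.82  0.18  0.06] g 0.008
t 27.0 p [ 0.5093 -0.0175  0.0367] yaw -3.18 z [ 0.  0. -1.] F [-0.94 -5.45  0.37] T [-0.77  0.24  0.02] g 0.006
```

Call:
apply_moves:
  increments:
    - {"wx": 0, "wy": 0, "wz": 0, "dx": 0, "dy": 1, "dz": 0, "grip": -1}
    - {"wx": 0, "wy": 0, "wz": 0, "dx": 0, "dy": 4, "dz": 0, "grip": -1}
    - {"wx": 0, "wy": 0, "wz": 0, "dx": 0, "dy": 10, "dz": 0, "grip": -1}
    - {"wx": 0, "wy": 0, "wz": 0, "dx": 0, "dy": 20, "dz": -5, "grip": -1}
    - {"wx": 0, "wy": 0, "wz": 0, "dx": 0, "dy": 30, "dz": -30, "grip": -1}
    - {"wx": 0, "wy": 0, "wz": 0, "dx": 0, "dy": 44, "dz": -60, "grip": -1}
    - {"wx": 0, "wy": 0, "wz": 0, "dx": 0, "dy": 44, "dz": -60, "grip": -1}
    - {"wx": 0, "wy": 0, "wz": 0, "dx": 0, "dy": 44, "dz": -60, "grip": -1}

```text
time: 28.0
eef_pos: [0.5063, -0.0614, 0.0963]
tool_rot: [-0.0, 1.0, -0.028, -0.0]
contact_force: [1.0, 0.6, 0.4]
gripper_width: 0.005
```

Run:
```python
from h import *
st()
c=cam("wrist");im=viewer.grab_frame("wrist");cv2.imwrite("pics/w16.png",cv2.resize(im[20:320,110:440],None,fx=2,fy=2,interpolation=cv2.INTER_CUBIC))
import pickle;pickle.dump((im,c),open('w16.pkl','wb'))
im=viewer.grab_frame("scene");cv2.imwrite("pics/s16.png",im)
```

```text
t 28.0 p [ 0.5063 -0.0614  0.0963] yaw -3.22 z [-5.e-04  4.e-04 -1.e+00] F [1.04 0.6  0.39] T [-0.12  0.1  -0.03] g 0.005
```

View pics/w16.png

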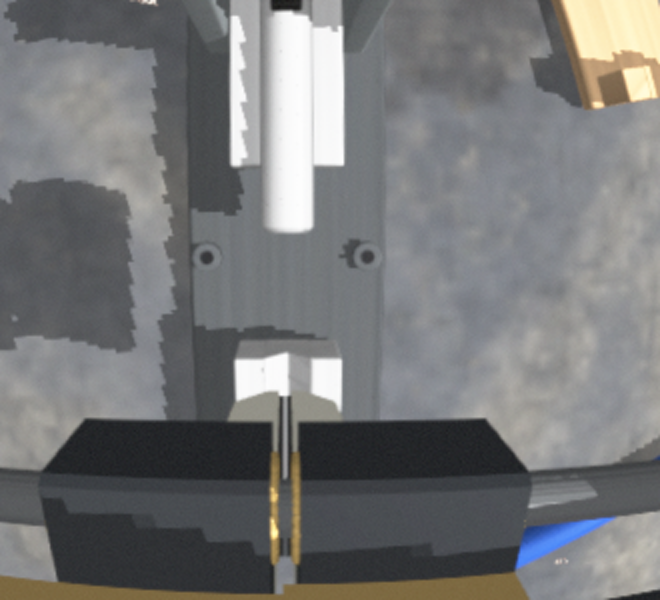

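View pics/s16.png

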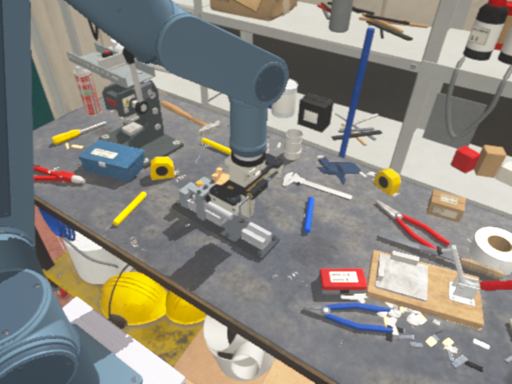

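Run:
```python
from h import *
import pickle;im,c=pickle.load(open('w16.pkl','rb'))
X=lambda x,y:(110+(x+.5)/2-.5,20+(y+.5)/2-.5)
print(cast("wrist",*X(289,232),.047,c))
from rig import sign_off
print(sign_off())
```

```text
[ 0.51192375 -0.00835415  0.047     ]
the job is handed in; nothing more can be done
None
```

I moved the rod from its rest into the groove and pushed it under the roller until it bore on the stop pin. I then let go and handed the job in at about 28 s of the 51 s allowed. No verdict was reported.

- **Pushing:** I did it in three stages. The first two were with a grip in the finger gap; the last was with shut fingers against the rod's rear end, in steps of 0.5 to 2 mm.
- **On the pin:** In the last 2 mm or so the push rose from a steady drag of about 3 N to about 5 N, and the wrist moment rose with it (about 0.58 to 0.79 N m). That puts roughly 2 N on the pin, far below 15 N. I stopped there without going on to the pin's solid end.
- **After letting go:** The last wrist picture shows the rod straight in the groove with nothing touching it. Its rear end had moved forward about 4.5 mm during the last push, about as far as the fingers went, so it did not spring back.
- **Position check:** The rear end measures about jig x = +33 mm. That puts the front end near -97 mm, just past the farthest possible pin position (-95 mm), though this is only good to about 2 mm.
- **Bystanders:** I never went near the drill case or the tape measure, and both look unmoved in the last scene picture. I did not measure their positions.
- **Uncertain points:** The force reading was noisy, about ±1 N. The pin itself was hidden under the bridge, so its contact is judged from the force rise and the rod's position, not seen directly.

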